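# Clear the painting table into its trays

### The arm

A 6-joint arm with a two-finger parallel gripper is mounted at the origin on the work surface; the furniture and walls round the work are solid. World frame = base frame: x ahead of the robot, y to its left, z up, the work surface at z = 0. Lengths are in m, angles in rad, forces in N, time in s.
With the tool pointing down it reaches from about 0.35 to 0.975 m from the base axis. Payload 4.9 kg.
Tool frame: the origin (TCP) lies at the very end of the fingers, on their centre line; the grasp point (between the pads) lies 19 mm behind it; z points along the fingers, y is the direction in which the jaws open and shut (so a half turn about z gives the same grasp; the last joint's range is limited). The gripper opens to 85 mm and grips with 20 to 120 N. Pads are 22 mm wide; open, the fingers measure 114 mm over their backs; the gripper's body (76 mm by 85 mm) begins 54 mm behind the grasp point. The pads swing forward as they close: fully open they stand 13 mm farther back than shut.
Start: joints at [-1.262, 0.053, 1.613, -0, 1.476, -0.119], TCP at [0.259, -0.569, 0.192] pointing down, gripper open.
Joint ranges: [-3.01, 3.01], [-1.01, 2.22], [0.06, 2.58], [-1.02, 4.17], [0.09, 2.62], [-3.14, 3.14]. Speed limits (rad/s): [2.57, 2.57, 3.14, 3.14, 3.14, 3.14].

### API

Orientations are given as a unit quaternion [w, x, y, z].
In Python, from plant import state, grab_frame, camera_model, job_done, search_frame, masks_of, place_of gives the robot as it stands.
- The arm moves only by the tool drive_tool, never from a script. Its argument "series" is a list of rows, each a list of 2 entries, a list of its own where there are three numbers: the shift along the world's x, y, z in m, then the turn, a rotation vector about the world's x, y, z in degrees. A call has 1 to 8 rows; each row is the pose to reach, as a shift and turn from the pose commanded when the call began; what a row does not reach only later rows make up. A row lasts 1/10 s, in which the tool goes at most 50 mm and 8.59 degrees, less where a joint would pass 70% of its speed; a pose out of reach is approached as far as the arm can. A call with a gripper value outside its range is refused whole. "fingers" is the closure, from -1 (fully open) to 1 (shut), so that 0 is half open, set as the call begins (left out, the last holds). The fingers move at their own pace and stop on an object; the grip force is fixed at half the most. Time passes only in rows, so rows that repeat a pose let the fingers close. It gives the time, the measured TCP pose, the force and the opening at its end, in the units of the state.
- state(): the state, without advancing time (a new reading comes with each control period).
- grab_frame(name): name is "scene" or "top"; returns the picture (400x640x3 uint8, red, green, blue); there is no depth.
- camera_model(name): a dict with "fovy" (degrees; the focal length in pixels is half the picture's height over the tangent of half this angle, whatever the lens; pixels are square), "cx", "cy" (the principal point, pixels), "rvec" (rotation vector, rad) and "tvec" (3), from world to camera coordinates, as OpenCV has them. Camera axes: x right, y down, z forward; pixel columns grow to the right and rows downward; lengths in m; the calibration is good to about 2 mm. A picture is of the moment at which its call begins. camera_model takes no time and is no camera call.
- job_done(): hands the job in, once; it reports no verdict.
Trained networks look in the newest picture that a camera, given by its name, has taken for a name from the list of things; names that differ only in an ending like _2 or _b are one class to them, and where a whole thing is asked for, a point or a joint stands for the part that bears it (a point fixed in the world has none). Each returns a list of dicts, best first, with "confidence" (0 to 1); they miss things now and then, are a little off and sometimes report something else, mostly with a low value. They report only what shows in the picture. A call takes as long as a camera call. They do not tell look-alikes from the thing itself.
- search_frame(camera, name): "location" ([x, y, z] in m, in world coordinates, good to about 4 mm: the middle of the surface that is visible of it).
- masks_of(camera, name): "pixels" (400x640 bool, what is visible of it).
- place_of(camera, name): "location" ([x, y, z] in m, in world coordinates, good to about 4 mm: a listed point, or the origin of a listed thing).
The state is a dict: "time": time; "joint_pos": joint angles; "joint_vel": joint speeds; "joint_efforts": joint torques, N m; "tool_pos": TCP position; "tool_rot": TCP orientation; "contact_force": force on the tool from outside, world axes, zero at the start; "ft_torque": the same for the moment, N m; "gripper_width": opening from 0.0 (shut) to 1.0 (fully open).
Only numpy, scipy, OpenCV 4.12 (cv2) and the standard library are available. Lean on these libraries where they do the work, as an engineer would, in place of code of your own. Each camera call takes 0.05 s, during which the arm holds its last target.

### The job

Clear up after the painting session: put the two loose ink bottles, the two loose paint tubes and the white marker each into the tray that already holds one of its kind, one to a compartment that is still empty: the bottles standing, the tubes and the marker lying flat along their compartments. One ink bottle is still in the heavy wooden bottle stand: draw it straight up out of its well. Keep the ink bottles upright all the time, and do not disturb what already lies in the trays.

Things in the scene. Friction and masses are not known exactly. Their poses are not given: they have to be found in the camera images.
- blue_ink_center (a point): Blue dropper bottle of ink, 25 mm diameter, 80 mm tall (round body to 56 mm, then a slimmer tapering black cap). The point is on its axis, 40 mm above its underside; z up. It starts 40 mm deep in the 28 mm well of a loose, heavy (0.9 kg) dark wooden stand, 64 x 64 mm, 46 mm high, so that only the top 16 mm of its body and the cap stick out.
- plum_ink_center (a point): Plum-red dropper bottle of ink, 25 mm diameter, 80 mm tall (round body to 56 mm, then a slimmer tapering black cap). The point is on its axis, 40 mm above its underside; z up. It starts standing on the table.
- orange_tube_center (a point): Black and orange paint tube lying flat, 42 mm wide, 116 mm long, 34 mm high (38 mm wide there) near the cap, flattening to a thin tail. The point lies in its thick part, where to pinch it across: 17 mm above its underside, 12 mm from mid-length towards the white cap. y along the tube to the tail, x across, z up.
- blue_tube_center (a point): Black and blue paint tube lying flat, 42 mm wide, 116 mm long, 34 mm high (38 mm wide there) near the cap, flattening to a thin tail. The point lies in its thick part, where to pinch it across: 17 mm above its underside, 12 mm from mid-length towards the white cap. y along the tube to the tail, x across, z up.
- marker_center (a point): White marker pen with a black cap, 135 mm long, 16 mm thick, lying on the table. The point is its middle, 8 mm above its underside; y along its length.
- ink_tray: Brown wooden tray, grey felt, fixed, 66 mm (x) by 168 mm (y), 40 mm high, floor 4 mm thick. Two partitions 36 mm high make three cells in a row along y, each 56 (x) by 50 mm (y), centred at y = +54, 0, -54 mm; the black ink stands in the middle one, the outer two are empty. Origin: centre of the underside.
- tube_tray: Pale wooden tray, fixed, 152 mm (x) by 204 mm (y), floor 4 mm thick, ends 22 mm high, sides 10 mm. Two low ribs (tops 9 mm above the table) make three bays along x, 142 mm long, 63 mm wide, centred at y = +68, 0, -68 mm; the ochre tube lies in the +68 one, the others are empty. Fingers 10 mm above its floor clear ribs and sides. Origin: centre of the underside.
- pen_tray: Dark wooden tray, cork lining, fixed, 165 mm (x) by 124 mm (y), 18 mm high, floor 4 mm thick. A rib (top 12 mm above the table) parts it into two bays along x, 155 mm long: a narrow one centred at y = +42 mm with a red pencil in it, and an empty one, 80 mm wide, centred at y = -17 mm. Origin: centre of the underside.
- black_ink_center (a point): Black ink dropper bottle, same size as the other two, already standing in the middle cell of the ink tray; the point is half-way up its axis. Not to be moved.
- ochre_tube_center (a point): Black and ochre-brown paint tube, same size as the other two, already lying in the tube tray's bay at y = +68 mm, cap towards +x; point and axes as for the other tubes. Not to be moved.
Things that resemble listed ones, but are neither listed nor needed, are in the scene too. Leave any turquoise or yellow look-alike of the part that bears plum_ink_center alone.

How it is judged:
By the outcome, as a careful person would: the job done as asked, in the order asked, and still so for the second after the job is handed in, with the robot touching nothing.
It also fails if it takes over 128 s, if anything falls off the work surface, if the arm or the gripper's body presses on something with over 40 N, if the wrist force passes 120 N, or if a joint passes its speed limit or range.

## Working session

There is one attempt and no reset: what is moved stays moved. The work goes in short steps, Python scripts to look and compute and a tool call to move; the robot and the scene stay as the last step left them, time stands still between calls to the robot, and variables do not carry over. Pictures are saved under pics/ and viewed, and the job is handed in when it is done.

Besides the shell and the picture viewer there is one more tool, called as name(argument=value, ...) on one line, values as JSON. drive_tool: Moves the arm, as the interface text tells. Its arguments: {"type":"object","properties":{"series":{"type":"array","items":{"type":"array"}},"fingers":{"type":"number"}},"required":["series"]}

```bash
mkdir -p pics; ls
python3 - <<'E'
from plant import *
import cv2
s=state(); print({k:(s[k]) for k in s})
for c in ("scene","top"):
    f=grab_frame(c); cv2.imwrite(f"pics/{c}0.png",f[:,:,::-1]); print(c,camera_model(c))
E
```

```text
pics
{'time': 0.0, 'joint_pos': array([-1.26199399e+00,  5.33634999e-02,  1.61432212e+00, -6.69656359e-06,
        1.47598961e+00, -1.19027223e-01]), 'joint_vel': array([-1.00020098e-03, -7.26510254e-04, -8.47841094e-04, -6.31460578e-05,
       -5.91795075e-05, -2.22695644e-04]), 'joint_efforts': array([ 1.47613631e-03, -3.93679583e+01, -3.70179427e+01, -2.07044008e-05,
        6.93523689e-03,  2.58755300e-06]), 'tool_pos': array([ 0.25907525, -0.56799119,  0.19104219]), 'tool_rot': array([-1.03629011e-03,  9.77206750e-01,  2.12287266e-01, -1.01975190e-04]), 'contact_force': array([ 0.61962877,  0.41607469, -0.34904094]), 'ft_torque': array([ 0.05795913, -0.01810061,  0.0463272 ]), 'gripper_width': 1.0004923370650263}
scene {'fovy': 54.40428054155558, 'cx': 322.13850615522796, 'cy': 196.79332987739244, 'rvec': array([ 0.85545269, -2.19794573,  1.39819812]), 'tvec': array([0.37074812, 0.19570749, 0.62453779])}
top {'fovy': 45.12107654844644, 'cx': 316.4339106204625, 'cy': 193.3418985164235, 'rvec': array([ 2.2266848 , -2.16385426,  0.08363497]), 'tvec': array([-1.06791478e-03,  5.14936548e-01,  1.42588458e+00])}
```

View pics/scene0.png

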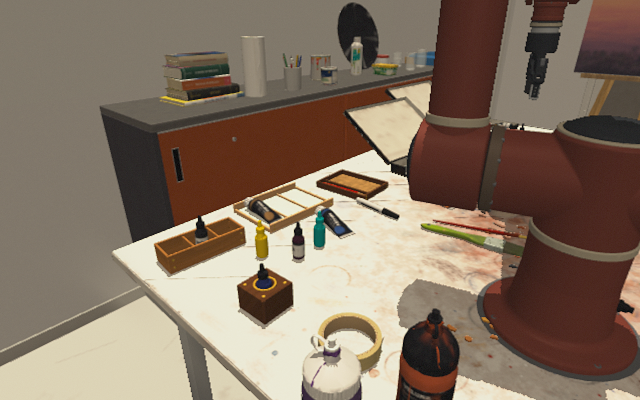

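View pics/top0.png

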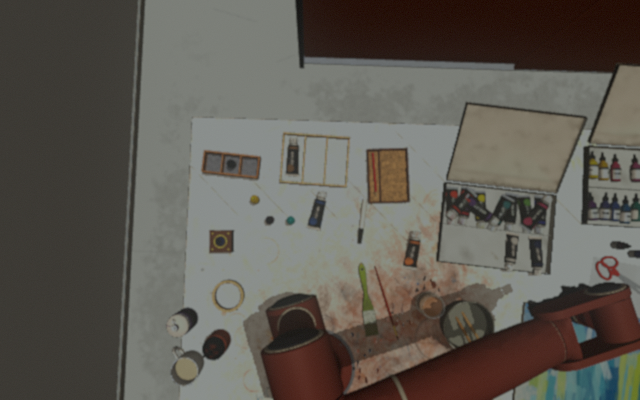

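Run:
```python
from plant import *
import cv2,numpy as np
def proj(c,p):
    m=camera_model(c);f=200/np.tan(np.radians(m["fovy"]/2))
    K=np.array([[f,0,m["cx"]],[0,f,m["cy"]],[0,0,1]])
    return cv2.projectPoints(np.array(p,float).reshape(1,3),m["rvec"],m["tvec"],K,None)[0].ravel()
for n in ["blue_ink_center","plum_ink_center","orange_tube_center","blue_tube_center","marker_center","ink_tray","tube_tray","pen_tray","black_ink_center","ochre_tube_center"]:
    for c in ("top","scene"):
        for r in place_of(c,n)[:5]:
            print(n,c,round(r["confidence"],2),np.round(r["location"],4),proj(c,r["location"]).round(0))
print(state()["time"])
```

```text
blue_ink_center top 0.63 [0.3693 0.294  0.0504] [219. 240.]
blue_ink_center top 0.38 [ 0.3698 -0.2807  0.0187] [414. 245.]
blue_ink_center scene 0.56 [0.3661 0.2929 0.0418] [263. 286.]
plum_ink_center top 0.48 [0.431  0.0857 0.0418] [291. 221.]
plum_ink_center top 0.44 [0.4867 0.1945 0.0369] [255. 201.]
plum_ink_center top 0.38 [0.4349 0.1484 0.0401] [270. 219.]
plum_ink_center scene 0.77 [0.4353 0.1464 0.0361] [298. 240.]
plum_ink_center scene 0.61 [0.4322 0.0838 0.0367] [320. 228.]
plum_ink_center scene 0.55 [0.4951 0.1951 0.0353] [260. 239.]
orange_tube_center top 0.96 [ 0.3692 -0.2805  0.0158] [414. 245.]
blue_tube_center top 0.66 [4.758e-01 4.000e-04 1.680e-02] [321. 206.]
blue_tube_center scene 0.78 [0.4767 0.0059 0.0159] [329. 218.]
marker_center top 0.8 [ 0.4355 -0.1281  0.0063] [363. 221.]
marker_center scene 0.63 [0.4311 0.1488 0.0383] [299. 240.]
marker_center scene 0.5 [ 0.4335 -0.128   0.0092] [378. 207.]
ink_tray top 0.78 [ 0.591   0.2689 -0.0006] [233. 166.]
ink_tray top 0.53 [0.5937 0.266  0.0386] [232. 164.]
ink_tray scene 0.92 [0.5946 0.2739 0.0029] [201. 250.]
tube_tray top 0.97 [ 0.6197  0.0218 -0.0008] [315. 159.]
tube_tray top 0.58 [0.367  0.2932 0.0492] [219. 241.]
pen_tray top 0.59 [ 0.5749 -0.2024 -0.0014] [388. 176.]
pen_tray scene 0.82 [ 5.774e-01 -2.042e-01 -5.000e-04] [352. 186.]
pen_tray scene 0.4 [0.3682 0.2904 0.0452] [263. 283.]
black_ink_center top 0.57 [0.5955 0.2665 0.0394] [232. 163.]
black_ink_center scene 0.58 [0.5879 0.2658 0.0457] [203. 232.]
ochre_tube_center top 0.67 [0.6398 0.0861 0.0191] [294. 151.]
ochre_tube_center scene 0.93 [0.6391 0.0893 0.0212] [257. 207.]
1.1
```

Run:
```python
import cv2,numpy as np
a=cv2.imread("pics/top0.png"); b=cv2.imread("pics/scene0.png")
c=np.clip(a[120:280,190:430].astype(float)*1.6,0,255).astype('uint8')
cv2.imwrite("pics/c1.png",cv2.resize(c,None,fx=3.3,fy=3.3,interpolation=cv2.INTER_CUBIC))
cv2.imwrite("pics/c2.png",cv2.resize(b[160:330,140:410],None,fx=2.9,fy=2.9,interpolation=cv2.INTER_CUBIC))
```

```text
(no output)
```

View pics/c1.png

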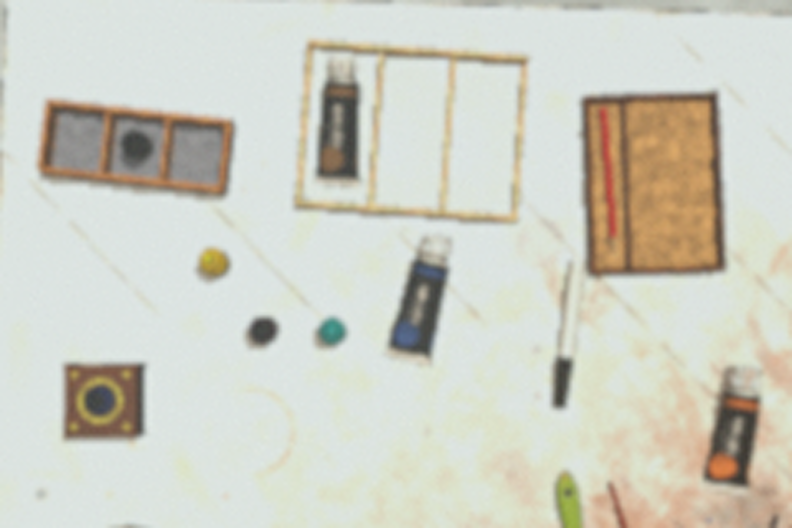

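View pics/c2.png

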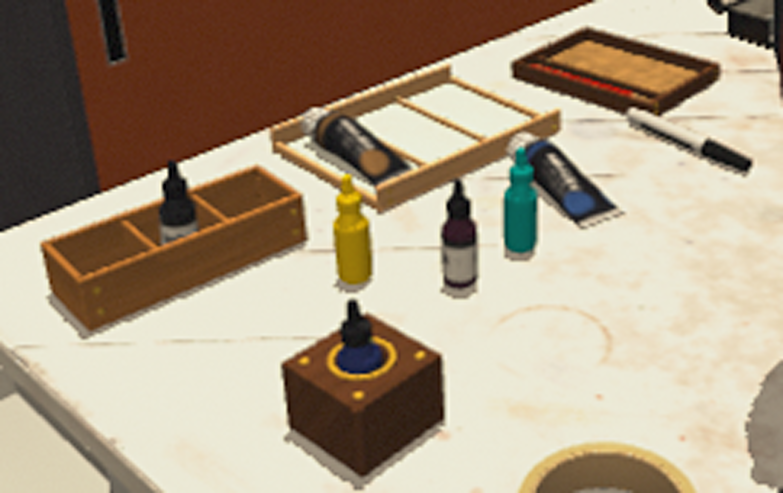

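```bash
cat > h.py <<'E'
from plant import *
import cv2,numpy as np
def cam(c):
    m=camera_model(c);f=200/np.tan(np.radians(m["fovy"]/2))
    K=np.array([[f,0,m["cx"]],[0,f,m["cy"]],[0,0,1]])
    R=cv2.Rodrigues(np.array(m["rvec"]))[0]; t=np.array(m["tvec"]);return K,R,t
def unproj(c,uv,z):
    K,R,t=cam(c); uv=np.atleast_2d(uv).astype(float)
    d=(R.T@np.linalg.inv(K)@np.c_[uv,np.ones(len(uv))].T).T; o=-R.T@t
    return o+d*((z-o[2])/d[:,2])[:,None]
def rect(c,n,z,near=None,save=None):
    out=[]
    for r in masks_of(c,n)[:4]:
        m=r["pixels"].astype('uint8')
        nn,lab,st,ce=cv2.connectedComponentsWithStats(m)
        k=1+np.argmax(st[1:,4]); ys,xs=np.where(lab==k)
        P=unproj(c,np.c_[xs,ys],z)[:,:2]
        (cx,cy),(w,h),a=cv2.minAreaRect((P*1000).astype(np.float32))
        if w<h: a,w,h=a+90,h,w
        mu=P.mean(0); ev,V=np.linalg.eigh(np.cov(P.T)); v=V[:,1]
        pa=np.degrees(np.arctan2(v[1],v[0]))
        out.append((round(r["confidence"],2),len(xs),np.round(ce[k]),(round(cx),round(cy)),(round(w),round(h)),'rectang',round((a+90)%180-90,1),'pca',round((pa+90)%180-90,1),'mean',mu.round(4)))
    return out
E
python3 - <<'E'
from h import *
grab_frame("top")
for n,z in [("ink_tray",.04),("tube_tray",.01),("pen_tray",.018),("orange_tube_center",.017),("blue_tube_center",.017),("marker_center",.008),("ochre_tube_center",.021)]:
    for o in rect("top",n,z): print(n,*o)
print("scene")
grab_frame("scene")
for n,z in [("marker_center",.008),("blue_tube_center",.017),("pen_tray",.01)]:
    for o in rect("scene",n,z): print(n,*o)
E
```

```text
ink_tray 0.7 1278 [231. 164.] (592, 268) (172, 69) rectang 85.5 pca 85.9 mean [0.5923 0.2696]
tube_tray 0.86 2886 [318. 160.] (618, 23) (204, 154) rectang 87.5 pca 88.9 mean [0.6174 0.013 ]
pen_tray 0.78 2272 [388. 175.] (576, -199) (167, 125) rectang 3.4 pca 2.2 mean [ 0.5751 -0.1992]
pen_tray 0.42 1330 [231. 164.] (595, 272) (179, 73) rectang 84.7 pca 84.7 mean [0.5947 0.2726]
orange_tube_center 0.78 479 [412. 252.] (354, -275) (115, 43) rectang -8.7 pca -10.7 mean [ 0.3493 -0.2758]
blue_tube_center 0.65 458 [317. 211.] (465, 10) (115, 40) rectang -11.0 pca -12.8 mean [0.461  0.0092]
marker_center 0.64 158 [362. 222.] (436, -125) (127, 14) rectang -5.9 pca -5.4 mean [ 0.4336 -0.1252]
marker_center 0.35 2970 [318. 159.] (619, 24) (206, 158) rectang 87.8 pca 83.9 mean [0.6184 0.0124]
ochre_tube_center 0.9 431 [293. 158.] (622, 91) (115, 39) rectang 1.8 pca -0.9 mean [0.6178 0.0883]
scene
marker_center 0.84 230 [377. 207.] (436, -126) (138, 27) rectang -8.1 pca -7.1 mean [ 0.4365 -0.1264]
blue_tube_center 0.77 528 [334. 221.] (464, 8) (162, 44) rectang -22.0 pca -25.3 mean [0.4565 0.0128]
blue_tube_center 0.47 312 [378. 208.] (427, -113) (144, 33) rectang -7.0 pca -7.5 mean [ 0.4228 -0.1114]
pen_tray 0.91 1382 [352. 184.] (577, -200) (191, 161) rectang 2.2 pca -4.2 mean [ 0.5724 -0.1993]
```

Run:
```python
from h import *
for c,(u0,v0,u1,v1) in (("scene",(245,272,283,297)),("top",(210,230,234,253))):
    f=grab_frame(c); 
    hsv=cv2.cvtColor(f,cv2.COLOR_RGB2HSV).astype(int)
    sub=hsv[v0:v1,u0:u1]
    m=((sub[...,0]>15)&(sub[...,0]<32)&(sub[...,1]>110)&(sub[...,2]>90))
    n,l,st,ce=cv2.connectedComponentsWithStats(m.astype('uint8'))
    ys,xs=np.where(m); print(c,st[1:].tolist())
    P=np.c_[xs+u0,ys+v0]
    hull=cv2.convexHull(P[l[ys,xs]==1+np.argmax(st[1:,4])].astype(np.float32))[:,0]
    # hull centroid
    M=cv2.moments(hull); q=(M['m10']/M['m00'],M['m01']/M['m00']); print(q,unproj(c,q,.046))
    mm=masks_of(c,"blue_ink_center")
    for r in mm[:2]:
        ys,xs=np.where(r["pixels"]); print(r["confidence"],xs.min(),xs.max(),ys.min(),ys.max(),len(xs),xs.mean(),ys.mean(), unproj(c,(xs.mean(),ys.mean()),.065))
    for r in masks_of(c,"plum_ink_center")[:4]:
        ys,xs=np.where(r["pixels"]); print('plum',r["confidence"],xs.min(),xs.max(),ys.min(),ys.max(),len(xs),unproj(c,(xs.mean(),ys.mean()),.06 if c=="top" else .036))
    cv2.imwrite(f"pics/z_{c}.png",cv2.resize(f[v0-20:v1+5,u0-15:u1+15,::-1],None,fx=8,fy=8))
```

```text
scene [[8, 4, 24, 15, 121], [0, 11, 2, 3, 5], [37, 10, 1, 1, 1], [16, 23, 5, 2, 9]]
(264.43221393034827, 283.28171641791045) [[0.36531437 0.29001878 0.046     ]]
0.82 258 270 264 287 211 263.38388625592415 277.60663507109007 [[0.35759663 0.29686696 0.065     ]]
plum 0.73 314 325 212 246 344 [[0.42705605 0.09191676 0.036     ]]
plum 0.62 292 304 222 258 364 [[0.42747511 0.15347061 0.036     ]]
top [[1, 2, 3, 3, 5], [17, 2, 3, 3, 6], [3, 4, 15, 15, 80], [1, 18, 3, 3, 6], [17, 18, 3, 3, 5]]
(219.89106753812632, 240.9204793028322) [[0.36615508 0.2907285  0.046     ]]
0.53 215 224 237 244 60 219.73333333333332 240.75 [[0.36740048 0.28769785 0.065     ]]
plum 0.38 287 294 216 224 56 [[0.43216948 0.08662778 0.06      ]]
```

drive_tool(series=[[[0.161,0.269,0.058],[0,0,61]],[[0.161,0.269,0.058],[0,0,61]],[[0.161,0.269,0.058],[0,0,61]],[[0.161,0.269,0.058],[0,0,61]],[[0.161,0.269,0.058],[0,0,61]],[[0.161,0.269,0.058],[0,0,61]],[[0.161,0.269,0.058],[0,0,61]],[[0.161,0.269,0.058],[0,0,61]]], fingers=-0.2)

```text
time: 2.8
tool_pos: [0.4218, -0.2978, 0.2515]
tool_rot: [0.001, 0.732, 0.681, 0.0]
contact_force: [-0.9, -0.2, -0.8]
gripper_width: 0.603
```

drive_tool(series=[[[-0.02,0.35,0.0],[0,0,0]],[[-0.02,0.35,0.0],[0,0,0]],[[-0.02,0.35,0.0],[0,0,0]],[[-0.02,0.35,0.0],[0,0,0]],[[-0.02,0.35,0.0],[0,0,0]],[[-0.02,0.35,0.0],[0,0,0]],[[-0.02,0.35,0.0],[0,0,0]],[[-0.02,0.35,0.0],[0,0,0]]])

```text
time: 3.6
tool_pos: [0.3996, 0.0545, 0.2503]
tool_rot: [-0.0, 0.732, 0.681, 0.001]
contact_force: [0.1, -0.9, 0.2]
gripper_width: 0.601
```

drive_tool(series=[[[-0.034,0.24,-0.12],[0,0,0]],[[-0.034,0.24,-0.12],[0,0,0]],[[-0.034,0.24,-0.12],[0,0,0]],[[-0.034,0.24,-0.12],[0,0,0]],[[-0.034,0.24,-0.12],[0,0,0]],[[-0.034,0.24,-0.12],[0,0,0]],[[-0.034,0.24,-0.12],[0,0,0]],[[-0.034,0.24,-0.12],[0,0,0]]])

```text
time: 4.4
tool_pos: [0.367, 0.2892, 0.1301]
tool_rot: [0.0, 0.735, 0.678, -0.001]
contact_force: [0.2, -0.3, 0.2]
gripper_width: 0.6
```

Run:
```python
from h import *
s=state();print(s["time"],s["tool_pos"],s["tool_rot"],s["contact_force"],s["gripper_width"])
for c in ("scene","top"):
    f=grab_frame(c); K,R,t=cam(c)
    p=cv2.projectPoints(np.array([[.366,.2905,.086]]),cv2.Rodrigues(R)[0],t,K,None)[0].ravel().astype(int);print(p)
    y,x=p[1],p[0]
    cv2.imwrite(f"pics/a_{c}.png",cv2.resize(f[max(0,y-60):y+60,x-80:x+80,::-1],None,fx=4,fy=4))
```

```text
4.4 [0.36702011 0.28915147 0.13005306] [ 3.17118030e-04  7.34881593e-01  6.78195119e-01 -5.69008984e-04] [ 0.18233111 -0.31266013  0.16248668] 0.6001494248269376
[262 262]
[217 241]
```

View pics/a_scene.png

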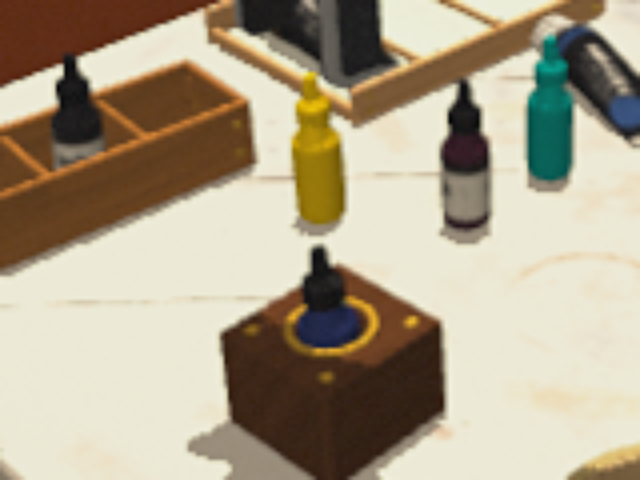

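View pics/a_top.png

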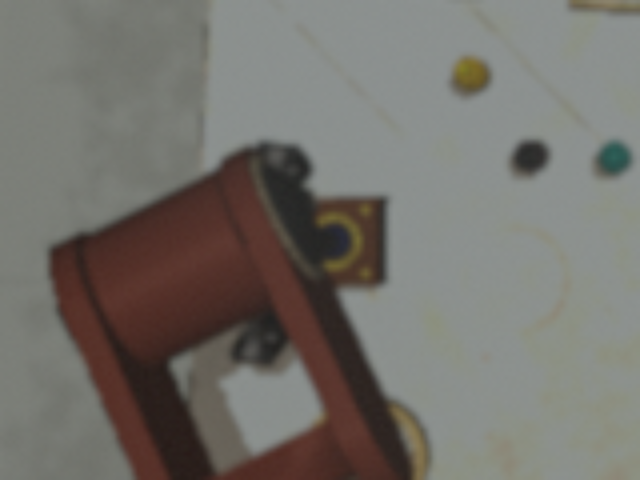

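Run:
```python
from h import *
for c in ("scene","top"):
    K,R,t=cam(c)
    for p in ([.366,.2905,.086],[.366,.2905,.046],[.367,.289,.130],[.367,.289,.15],[.392,.289,.14],[.342,.289,.14],[.367,.289,.2]):
        print(c,p,cv2.projectPoints(np.array([p]),cv2.Rodrigues(R)[0],t,K,None)[0].ravel().round(1))
f=grab_frame("scene"); cv2.imwrite("pics/b.png",cv2.resize(f[100:340,120:440,::-1],None,fx=2.4,fy=2.4))
```

```text
scene [0.366, 0.2905, 0.086] [262.2 262.9]
scene [0.366, 0.2905, 0.046] [263.9 283.2]
scene [0.367, 0.289, 0.13] [260.5 238.6]
scene [0.367, 0.289, 0.15] [259.6 227.3]
scene [0.392, 0.289, 0.14] [250.  227.6]
scene [0.342, 0.289, 0.14] [270.6 238.6]
scene [0.367, 0.289, 0.2] [257.1 197.8]
top [0.366, 0.2905, 0.086] [217.3 241.5]
top [0.366, 0.2905, 0.046] [220. 241.]
top [0.367, 0.289, 0.13] [214.8 241.7]
top [0.367, 0.289, 0.15] [213.3 242. ]
top [0.392, 0.289, 0.14] [214.5 232.6]
top [0.342, 0.289, 0.14] [213.7 251.1]
top [0.367, 0.289, 0.2] [209.5 242.7]
```

View pics/b.png

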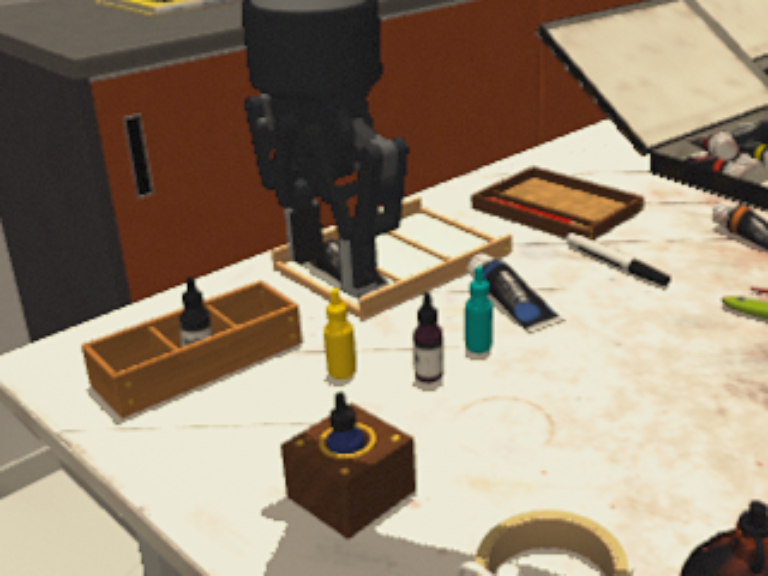

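Run:
```python
from h import *
for c in ("scene","top"):
    K,R,t=cam(c)
    for p in ([.259,-.569,.192],[.259,-.569,.232],[.242,-.529,.192],[.276,-.609,.192],[.242,-.529,.21],[.276,-.609,.21]):
        print(c,p,cv2.projectPoints(np.array([p]),cv2.Rodrigues(R)[0],t,K,None)[0].ravel().round(1))
    print(-R.T@t)
b=cv2.imread("pics/scene0.png");cv2.imwrite("pics/c3.png",cv2.resize(b[0:150,470:640],None,fx=4,fy=4,interpolation=cv2.INTER_CUBIC))
f=grab_frame("scene"); cv2.imwrite("pics/b2.png",cv2.resize(f[150:270,200:340,::-1],None,fx=5,fy=5))
```

```text
scene [0.259, -0.569, 0.192] [525.7 114.1]
scene [0.259, -0.569, 0.232] [528.8  99.5]
scene [0.242, -0.529, 0.192] [527.5 117.6]
scene [0.276, -0.609, 0.192] [524.1 110.8]
scene [0.242, -0.529, 0.21] [528.9 110.9]
scene [0.276, -0.609, 0.21] [525.4 104.5]
[-0.0583622   0.60503481  0.44309115]
top [0.259, -0.569, 0.192] [537.5 293.2]
top [0.259, -0.569, 0.232] [545.  295.5]
top [0.242, -0.529, 0.192] [522.3 299.4]
top [0.276, -0.609, 0.192] [552.7 287.1]
top [0.242, -0.529, 0.21] [525.4 300.5]
top [0.276, -0.609, 0.21] [556.3 288. ]
[0.42336993 0.03099079 1.45537112]
```

View pics/c3.png

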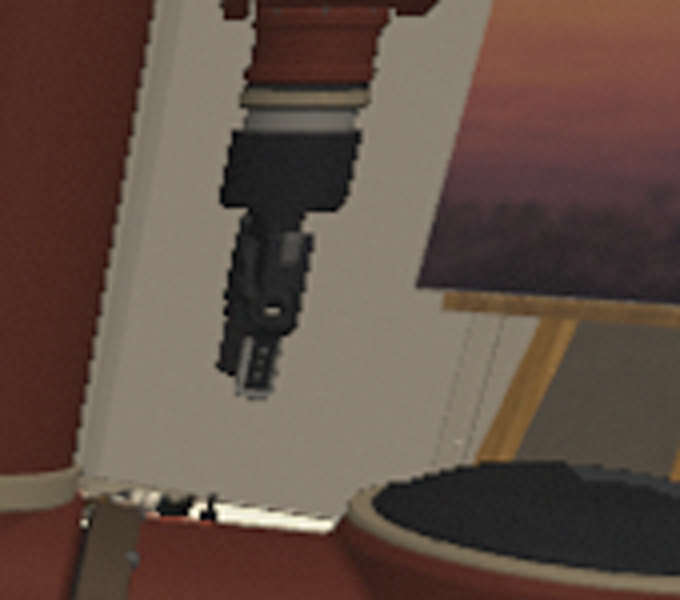

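View pics/b2.png

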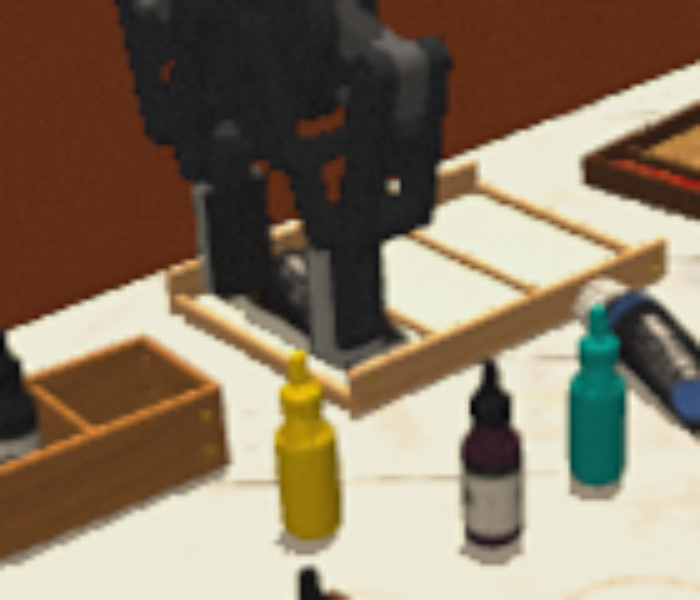

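drive_tool(series=[[[0,0,-0.025],[0,0,0]],[[0,0.001,-0.05],[0,0,0]],[[0,0.001,-0.05],[0,0,0]],[[0,0.001,-0.05],[0,0,0]]])

```text
time: 5.0
tool_pos: [0.3666, 0.2908, 0.0808]
tool_rot: [0.0, 0.735, 0.678, -0.0]
contact_force: [0.3, -0.7, 0.2]
gripper_width: 0.602
```

Run:
```python
from h import *
s=state();print(s["time"],s["tool_pos"],s["tool_rot"],s["contact_force"],s["gripper_width"])
f=grab_frame("scene"); cv2.imwrite("pics/b3.png",cv2.resize(f[180:320,200:340,::-1],None,fx=4,fy=4))
```

```text
5.0 [0.36658392 0.29082451 0.08080795] [ 4.38916722e-05  7.34620698e-01  6.78478022e-01 -2.57910803e-05] [ 0.29592487 -0.68670154  0.23481851] 0.6021289719944067
```

View pics/b3.png

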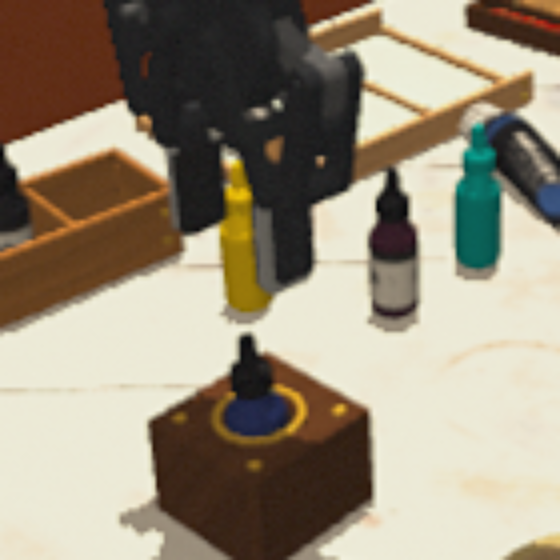

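drive_tool(series=[[[0,0,-0.015],[0,0,0]],[[0,0,-0.03],[0,0,0]],[[0,0,-0.03],[0,0,0]]], fingers=0.0)

```text
time: 5.35
tool_pos: [0.366, 0.291, 0.0502]
tool_rot: [-0.0, 0.734, 0.679, -0.001]
contact_force: [-0.4, 0.4, 0.9]
gripper_width: 0.499
```

Run:
```python
from h import *
s=state();print(s["time"],s["tool_pos"],s["contact_force"],s["gripper_width"])
f=grab_frame("scene"); cv2.imwrite("pics/b4.png",cv2.resize(f[200:320,210:330,::-1],None,fx=5,fy=5))
f=grab_frame("top"); cv2.imwrite("pics/b4t.png",cv2.resize(f[190:310,150:290,::-1],None,fx=5,fy=5))
```

```text
5.35 [0.3660281  0.29097176 0.05017688] [-0.44495192  0.35705045  0.8714916 ] 0.4987926576744889
```

View pics/b4.png

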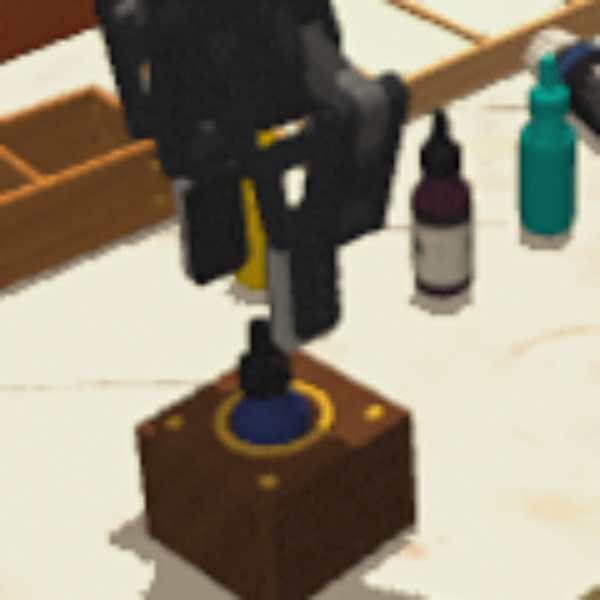

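View pics/b4t.png

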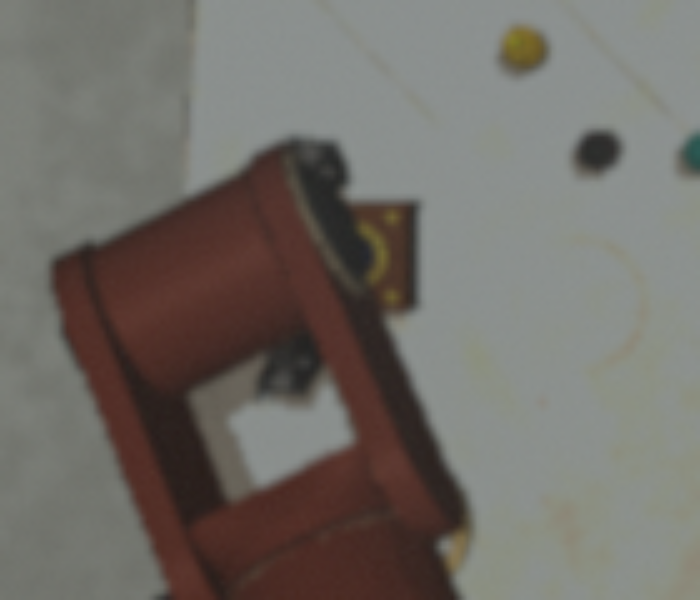

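drive_tool(series=[[[0,0,-0.012],[0,0,0]],[[0,0,-0.022],[0,0,0]],[[0,0,-0.022],[0,0,0]]])

```text
time: 5.75
tool_pos: [0.365, 0.2906, 0.0265]
tool_rot: [-0.0, 0.734, 0.679, -0.002]
contact_force: [0.1, -0.2, -0.0]
gripper_width: 0.5
```

Run:
```python
from h import *
s=state();print(s["time"],s["tool_pos"],s["contact_force"],s["gripper_width"])
f=grab_frame("scene"); cv2.imwrite("pics/b5.png",cv2.resize(f[200:320,210:330,::-1],None,fx=5,fy=5))
```

```text
5.75 [0.36495141 0.29058771 0.02645072] [ 0.0610071  -0.2003182  -0.02863875] 0.5003800710076693
```

View pics/b5.png

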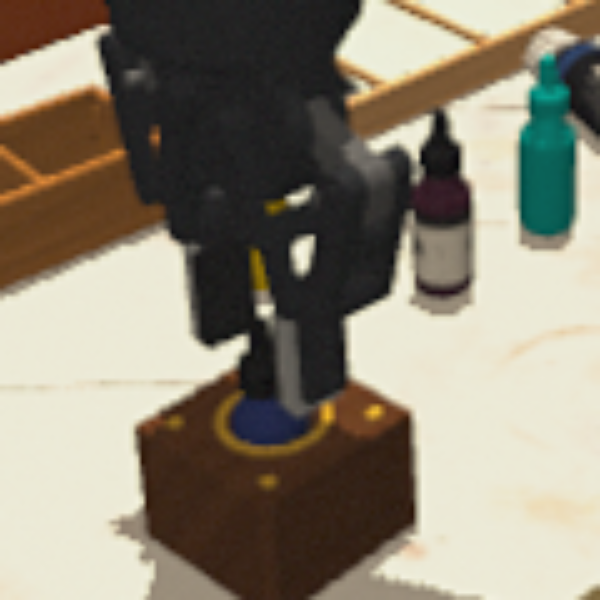

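drive_tool(series=[[[0.001,0,-0.009],[0,0,0]],[[0.001,0,-0.009],[0,0,0]]])

```text
time: 6.0
tool_pos: [0.3666, 0.2909, 0.0181]
tool_rot: [-0.0, 0.734, 0.679, -0.001]
contact_force: [-0.8, 0.0, -0.2]
gripper_width: 0.501
```

Run:
```python
from h import *
s=state();print(s["time"],s["tool_pos"],s["contact_force"],s["gripper_width"])
f=grab_frame("scene"); cv2.imwrite("pics/b6.png",cv2.resize(f[220:320,210:330,::-1],None,fx=6,fy=6))
```

```text
6.0 [0.36664682 0.29092105 0.01813956] [-0.82261683  0.01352056 -0.20675901] 0.5007567676112924
```

View pics/b6.png

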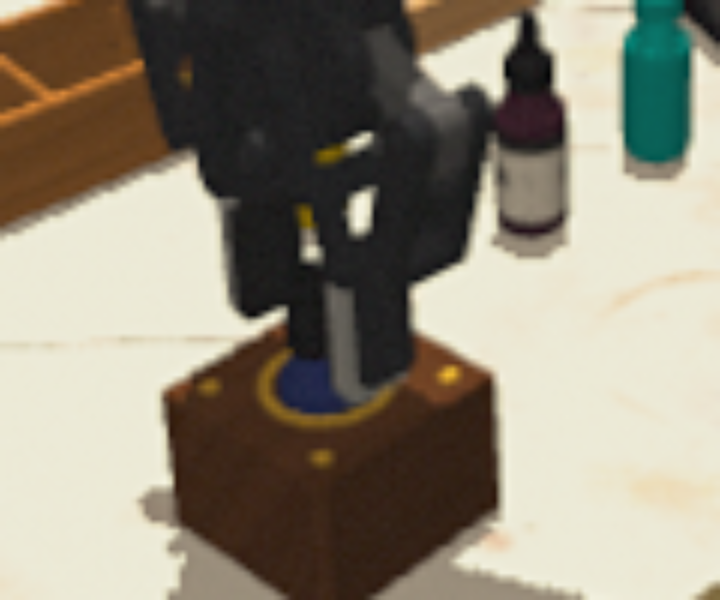

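drive_tool(series=[[[0,0,-0.003],[0,0,0]],[[0,0,-0.003],[0,0,0]],[[0,0,-0.003],[0,0,0]],[[0,0,-0.003],[0,0,0]],[[0,0,-0.003],[0,0,0]]], fingers=0.9)

```text
time: 6.55
tool_pos: [0.3673, 0.2913, 0.0163]
tool_rot: [0.0, 0.734, 0.679, 0.0]
contact_force: [-0.3, 0.4, -0.2]
gripper_width: 0.173
```

Run:
```python
from h import *
s=state();print(s["time"],s["tool_pos"],s["contact_force"],s["gripper_width"])
f=grab_frame("scene"); cv2.imwrite("pics/b7.png",cv2.resize(f[220:320,210:330,::-1],None,fx=6,fy=6))
```

```text
6.55 [0.36729044 0.29134997 0.01634483] [-0.31200253  0.42574905 -0.21859978] 0.17303563025197888
```

View pics/b7.png

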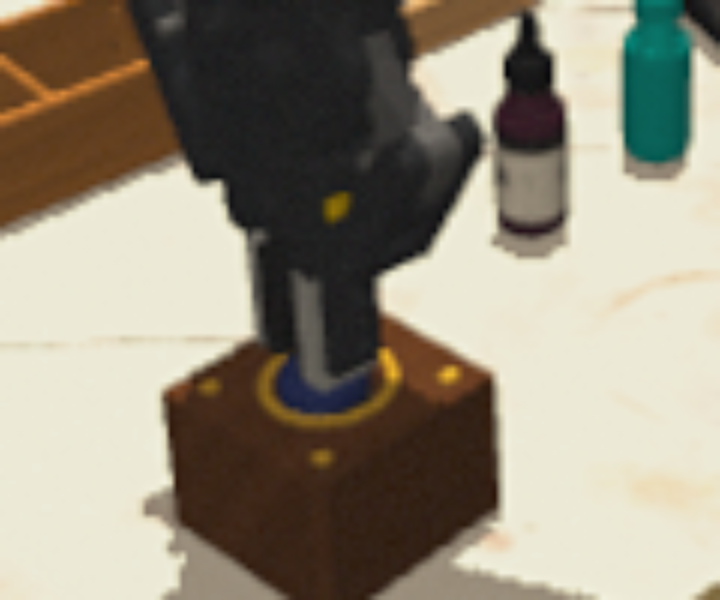

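drive_tool(series=[[[0,0,0],[0,0,0]],[[0,0,0],[0,0,0]],[[0,0,0],[0,0,0]],[[0,0,-0.005],[0,0,0]],[[0,0,-0.009],[0,0,0]],[[0,0,-0.009],[0,0,0]]], fingers=0.1)

```text
time: 7.2
tool_pos: [0.3666, 0.2909, 0.0063]
tool_rot: [-0.0, 0.734, 0.679, -0.001]
contact_force: [0.9, -0.5, -0.1]
gripper_width: 0.449
```

Run:
```python
from h import *
s=state();print(s["time"],s["tool_pos"],s["contact_force"],s["gripper_width"])
f=grab_frame("scene"); cv2.imwrite("pics/b8.png",cv2.resize(f[220:320,210:330,::-1],None,fx=6,fy=6))
```

```text
7.2 [0.36656739 0.29091844 0.00628798] [ 0.88923376 -0.51056875 -0.07033029] 0.44904287429415013
```

View pics/b8.png

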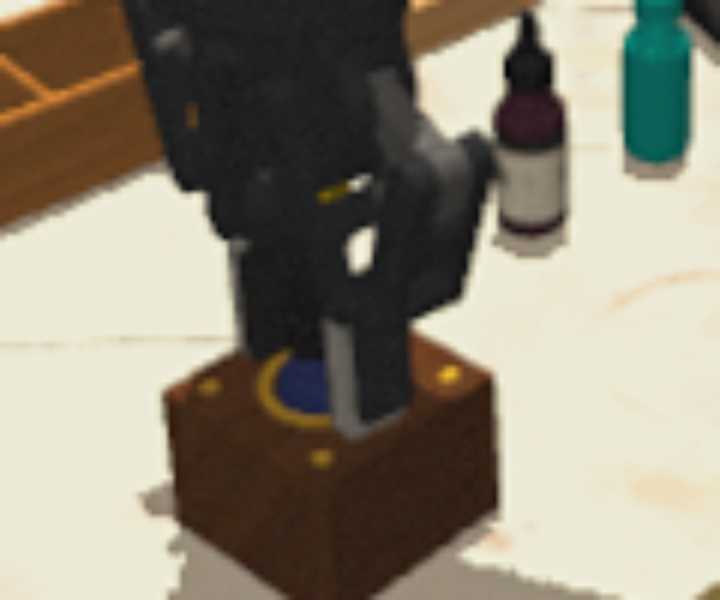

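drive_tool(series=[[[0,0,0.001],[0,0,0]],[[0,0,0.001],[0,0,0]],[[0,0,0.001],[0,0,0]],[[0,0,0.001],[0,0,0]],[[0,0,0.001],[0,0,0]]], fingers=0.9)

```text
time: 7.75
tool_pos: [0.3674, 0.2914, 0.0086]
tool_rot: [0.0, 0.734, 0.679, 0.0]
contact_force: [0.3, 0.1, 1.4]
gripper_width: 0.235
```

Run:
```python
from h import *
s=state();print(s["time"],s["tool_pos"],s["contact_force"],s["gripper_width"])
f=grab_frame("scene"); cv2.imwrite("pics/b9.png",cv2.resize(f[220:320,210:330,::-1],None,fx=6,fy=6))
```

```text
7.75 [0.36740524 0.29140774 0.00856448] [0.27208286 0.08808272 1.44540282] 0.2354994166658115
```

View pics/b9.png

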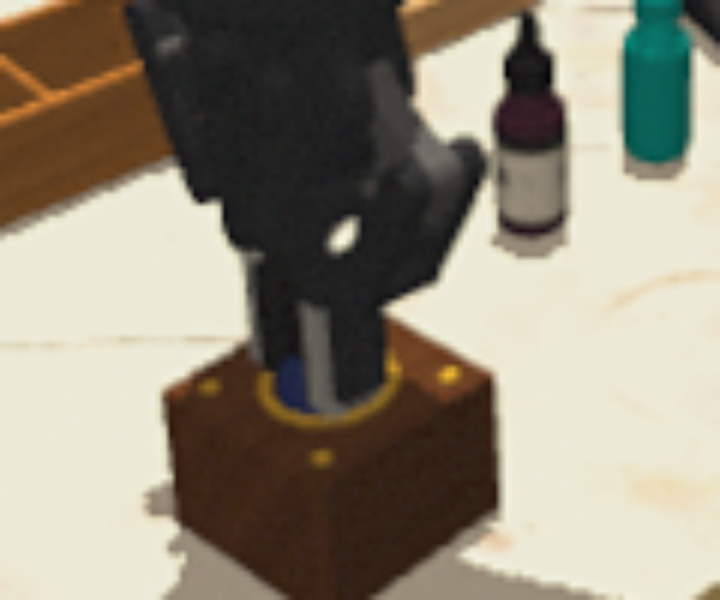

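drive_tool(series=[[[0,0,0.004],[0,0,0]],[[0,0,0.008],[0,0,0]],[[0,0,0.012],[0,0,0]],[[0,0,0.016],[0,0,0]]])

```text
time: 8.2
tool_pos: [0.3674, 0.2914, 0.0248]
tool_rot: [0.0, 0.734, 0.679, 0.0]
contact_force: [0.1, 0.7, 0.4]
gripper_width: 0.237
```

Run:
```python
from h import *
s=state();print(s["time"],s["tool_pos"],s["contact_force"],s["gripper_width"])
f=grab_frame("scene"); cv2.imwrite("pics/b10.png",cv2.resize(f[220:320,210:330,::-1],None,fx=6,fy=6))
```

```text
8.2 [0.36744309 0.2914291  0.02479115] [0.12066724 0.7443808  0.35074215] 0.2366034069719398
```

View pics/b10.png

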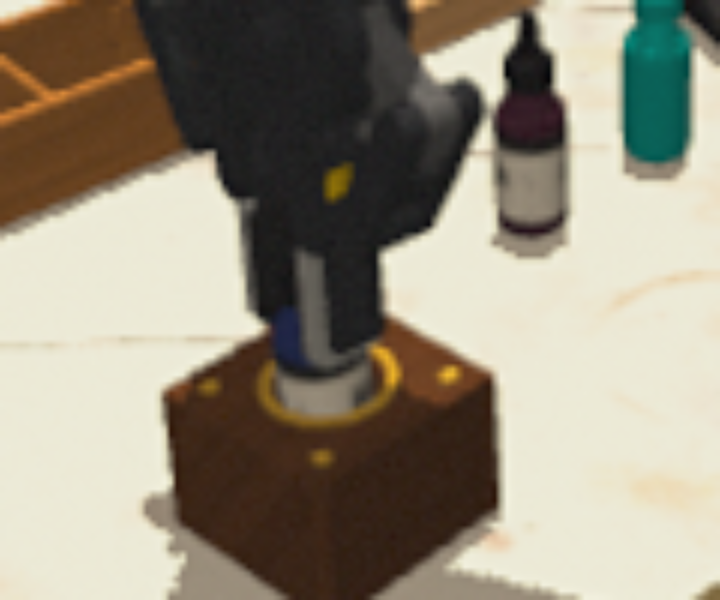

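drive_tool(series=[[[0,0,0.02],[0,0,0]],[[0,0,0.05],[0,0,0]],[[0,0,0.09],[0,0,0]],[[0,0,0.1],[0,0,0]],[[0,0,0.1],[0,0,0]]])

```text
time: 8.75
tool_pos: [0.3688, 0.2922, 0.1267]
tool_rot: [0.001, 0.734, 0.679, 0.002]
contact_force: [-0.5, -0.3, -0.2]
gripper_width: 0.231
```

drive_tool(series=[[[0.04,0.005,0.0],[0,0,0]],[[0.08,0.01,0.0],[0,0,0]],[[0.12,0.016,0.0],[0,0,0]],[[0.16,0.021,0.0],[0,0,0]],[[0.2,0.027,0.0],[0,0,0]],[[0.229,0.031,0.0],[0,0,0]],[[0.229,0.031,0.0],[0,0,0]],[[0.229,0.031,0.0],[0,0,0]]])

```text
time: 9.55
tool_pos: [0.595, 0.3217, 0.1212]
tool_rot: [-0.001, 0.734, 0.679, -0.002]
contact_force: [-0.3, 0.0, -0.9]
gripper_width: 0.233
```

Run:
```python
from h import *
s=state();print(s["time"],s["tool_pos"],s["tool_rot"],s["contact_force"],s["gripper_width"])
f=grab_frame("scene"); cv2.imwrite("pics/b11.png",cv2.resize(f[130:310,130:330,::-1],None,fx=4,fy=4))
f=grab_frame("top"); cv2.imwrite("pics/b11t.png",cv2.resize(f[120:240,170:310,::-1],None,fx=5,fy=5))
```

```text
9.55 [0.59504779 0.32168288 0.12120884] [-0.00091613  0.73440333  0.67870903 -0.00222834] [-0.32512694  0.01622769 -0.91015767] 0.23344974386283246
```

View pics/b11.png

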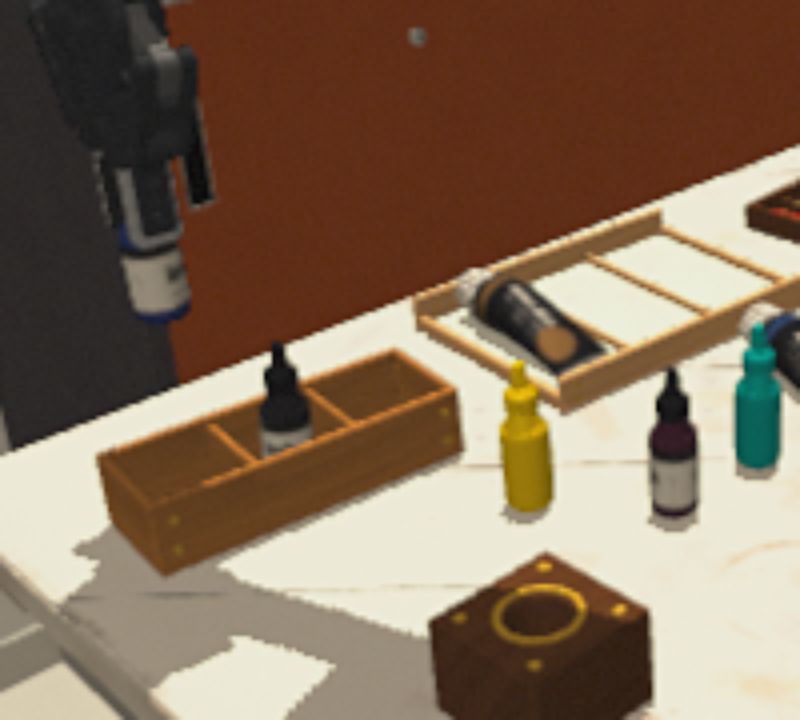

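View pics/b11t.png

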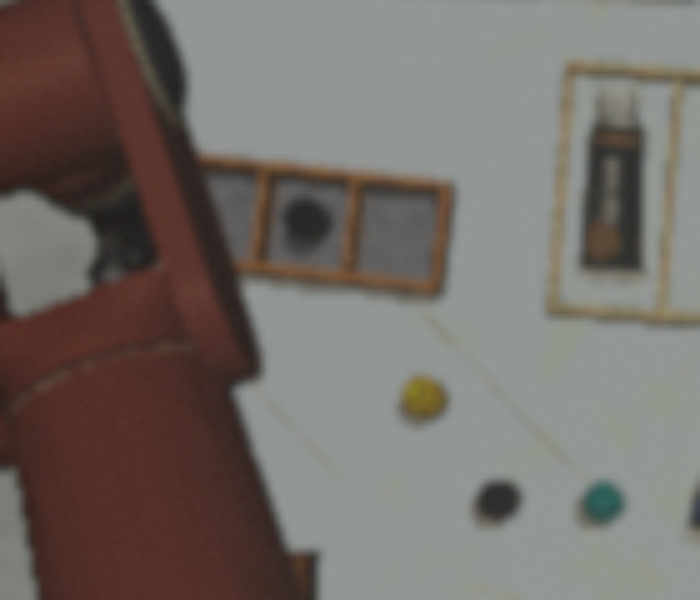

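```bash
cat >> h.py <<'E'
def pj(c,p):
    K,R,t=cam(c); return cv2.projectPoints(np.array(p,float).reshape(-1,1,3),cv2.Rodrigues(R)[0],t,K,None)[0][:,0].round(1)
E
python3 - <<'E'
from h import *
print(pj("scene",[[.595,.3217,.1187],[.595,.3217,.1587],[.595,.3217,.1587+.02]]))
print(pj("scene",[[.596,.322,.04],[.588,.214,.04],[.592,.268,.084]]))
T=np.array([.592,.268]);a=np.radians(-4.5);R2=np.array([[np.cos(a),-np.sin(a)],[np.sin(a),np.cos(a)]])
co=[[*(T+R2@np.array(q)),.04] for q in [(-.033,.084),(.033,.084),(.033,-.084),(-.033,-.084)]]
print(pj("scene",co)); print(pj("top",co))
E
```

```text
[[169.8 208.1]
 [166.  188.5]
 [164.1 178.4]]
[[176.3 243.9]
 [225.2 225.3]
 [198.7 215.1]]
[[168.3 256.6]
 [154.4 242.9]
 [229.5 215.6]
 [245.7 226.1]]
[[201.4 172.2]
 [204.1 150.1]
 [260.7 156.2]
 [258.2 178.4]]
```

drive_tool(series=[[[0,0,-0.03],[0,0,0]],[[0,0,-0.06],[0,0,0]],[[0,0,-0.085],[0,0,0]],[[0,0,-0.1],[0,0,0]],[[0,0,-0.108],[0,0,0]],[[0,0,-0.112],[0,0,0]],[[0,0,-0.114],[0,0,0]]])

```text
time: 10.35
tool_pos: [0.5969, 0.3227, 0.0113]
tool_rot: [0.0, 0.734, 0.679, 0.001]
contact_force: [0.5, -1.1, 1.0]
gripper_width: 0.234
```

drive_tool(series=[[[0,0,-0.001],[0,0,0]],[[0,0,-0.002],[0,0,0]],[[0,0,-0.003],[0,0,0]]])

```text
time: 10.65
tool_pos: [0.5969, 0.3226, 0.0081]
tool_rot: [0.0, 0.734, 0.679, 0.001]
contact_force: [-0.3, 0.2, -1.0]
gripper_width: 0.236
```

Run:
```python
from h import *
s=state();print(s["time"],s["tool_pos"],s["tool_rot"],s["contact_force"],s["gripper_width"])
f=grab_frame("scene"); cv2.imwrite("pics/b12.png",cv2.resize(f[160:290,130:280,::-1],None,fx=5,fy=5))
```

```text
10.65 [0.59689655 0.32258878 0.00813228] [2.49030850e-04 7.34260280e-01 6.78867686e-01 6.67165105e-04] [-0.26260505  0.15017193 -0.98813611] 0.23624516887467006
```

View pics/b12.png

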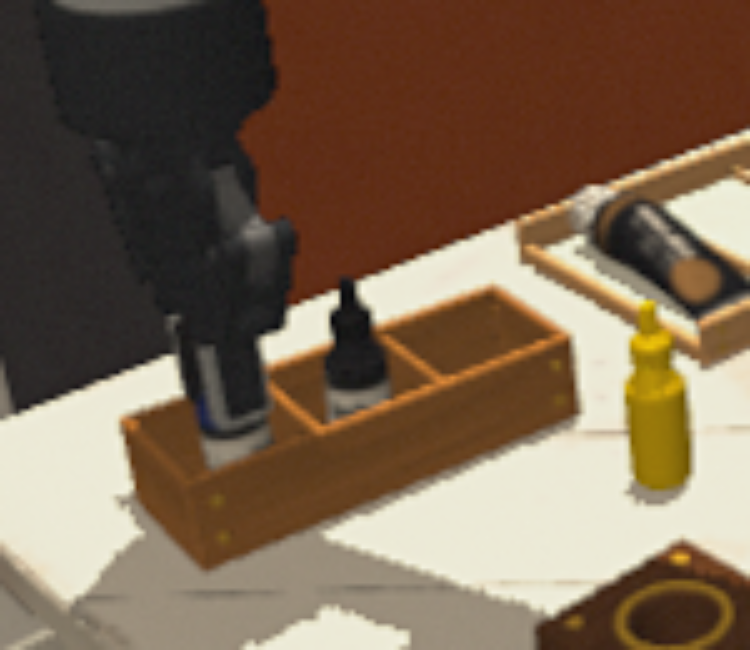

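drive_tool(series=[[[0,0,-0.001],[0,0,0]],[[0,0,-0.002],[0,0,0]],[[0,0,-0.002],[0,0,0]]])

```text
time: 11.0
tool_pos: [0.5968, 0.3226, 0.0066]
tool_rot: [0.0, 0.734, 0.679, 0.0]
contact_force: [-2.9, 0.3, 4.4]
gripper_width: 0.234
```

drive_tool(series=[[[0,0,0],[0,0,0]],[[0,0,0],[0,0,0]],[[0,0,0.0],[0,0,0]],[[0,0,0.002],[0,0,0]],[[0,0,0.02],[0,0,0]],[[0,0,0.05],[0,0,0]],[[0,0,0.09],[0,0,0]],[[0,0,0.12],[0,0,0]]], fingers=0.15)

```text
time: 11.8
tool_pos: [0.5973, 0.3228, 0.1296]
tool_rot: [0.001, 0.734, 0.679, 0.002]
contact_force: [1.2, -0.4, 1.0]
gripper_width: 0.425
```

Run:
```python
from h import *
s=state();print(s["time"],s["tool_pos"],s["tool_rot"],s["contact_force"],s["gripper_width"])
f=grab_frame("scene"); cv2.imwrite("pics/b13.png",cv2.resize(f[130:290,130:330,::-1],None,fx=4,fy=4))
for n in ("plum_ink_center","blue_ink_center"):
  for r in place_of("scene",n): print(n,r["confidence"],r["location"])
```

```text
11.8 [0.59729119 0.32276924 0.12959498] [6.37855410e-04 7.34262407e-01 6.78863243e-01 1.73406152e-03] [ 1.17152151 -0.39245812  1.01252932] 0.42501484788116967
plum_ink_center 0.69 [0.4964, 0.1965, 0.0355]
plum_ink_center 0.58 [0.4322, 0.1462, 0.0353]
plum_ink_center 0.52 [0.4377, 0.0858, 0.038]
blue_ink_center 0.64 [0.5976, 0.3254, 0.0439]
```

View pics/b13.png

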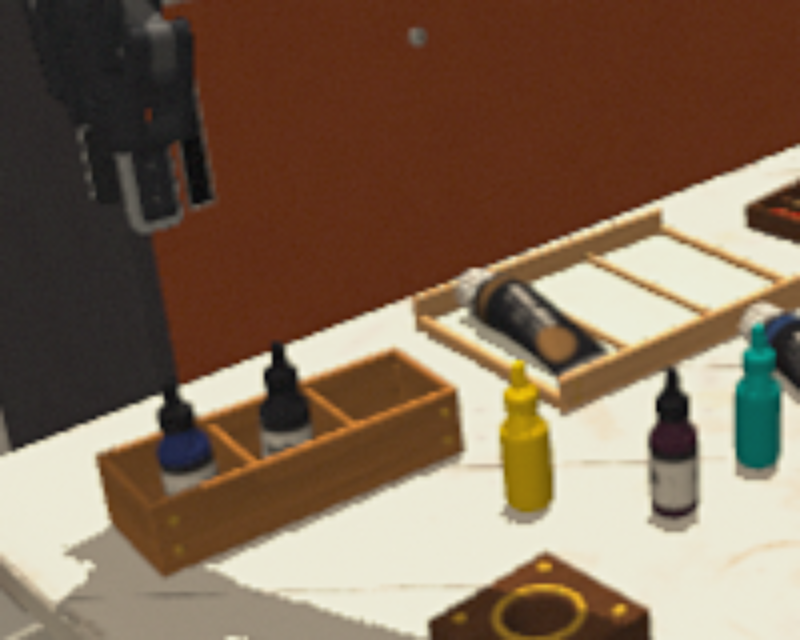

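drive_tool(series=[[[-0.03,-0.032,0],[0,0,0]],[[-0.065,-0.07,0],[0,0,0]],[[-0.1,-0.107,0],[0,0,0]],[[-0.13,-0.14,0],[0,0,0]],[[-0.163,-0.175,0],[0,0,0]],[[-0.163,-0.175,-0.02],[0,0,0]],[[-0.163,-0.175,-0.04],[0,0,0]],[[-0.163,-0.175,-0.04],[0,0,0]]])

```text
time: 12.75
tool_pos: [0.4299, 0.1465, 0.0817]
tool_rot: [-0.002, 0.734, 0.679, -0.003]
contact_force: [-0.6, -0.3, -0.8]
gripper_width: 0.421
```

Run:
```python
from h import *
s=state();print(s["time"],s["tool_pos"],s["tool_rot"],s["contact_force"],s["gripper_width"])
f=grab_frame("scene"); cv2.imwrite("pics/b14.png",cv2.resize(f[150:290,220:370,::-1],None,fx=5,fy=5))
print(pj("scene",[[.434,.1475,.08],[.434,.1475,0]]))
```

```text
12.75 [0.42989896 0.14652879 0.08173819] [-0.00194079  0.73445144  0.6786522  -0.00291617] [-0.59766404 -0.34617276 -0.80973007] 0.4205542066854092
[[297.3 220.8]
 [298.6 255.3]]
```

View pics/b14.png

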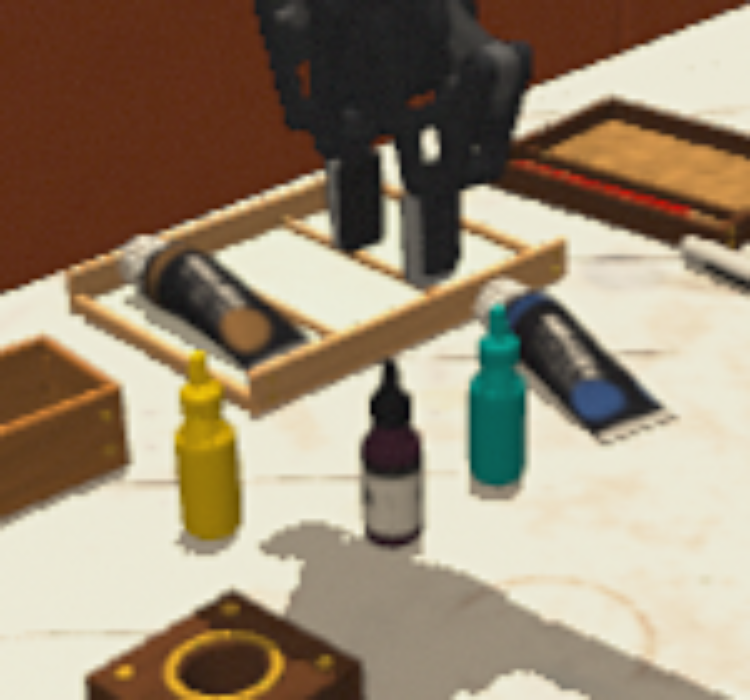

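drive_tool(series=[[[0,0,0],[0,0,0]],[[-0.001,0,-0.02],[0,0,0]],[[-0.001,0,-0.04],[0,0,0]],[[-0.001,0,-0.06],[0,0,0]],[[-0.001,0,-0.075],[0,0,0]],[[-0.001,0,-0.084],[0,0,0]],[[-0.001,0,-0.087],[0,0,0]],[[-0.001,0,-0.087],[0,0,0]]])

```text
time: 13.6
tool_pos: [0.4327, 0.1475, -0.0013]
tool_rot: [0.0, 0.734, 0.679, 0.0]
contact_force: [-0.1, 0.6, -0.7]
gripper_width: 0.428
```

Run:
```python
from h import *
s=state();print(s["time"],s["tool_pos"],s["tool_rot"],s["contact_force"],s["gripper_width"])
f=grab_frame("scene"); cv2.imwrite("pics/b15.png",cv2.resize(f[170:270,240:360,::-1],None,fx=6,fy=6))
```

```text
13.6 [ 0.43274373  0.14749245 -0.0012985 ] [8.42356872e-05 7.34207762e-01 6.78924838e-01 1.38201365e-04] [-0.1125946   0.57765836 -0.6710624 ] 0.42804248363769615
```

View pics/b15.png

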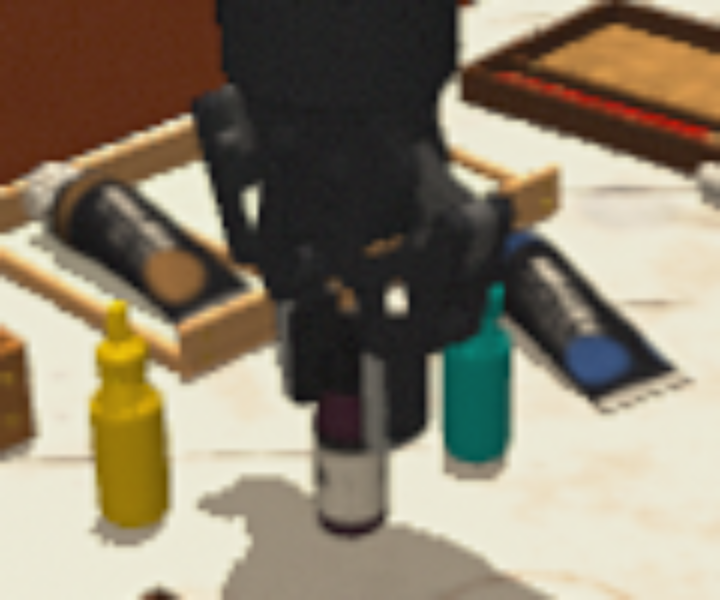

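drive_tool(series=[[[0,0,0],[0,0,0]],[[0,0,0],[0,0,0]],[[0,0,0],[0,0,0]],[[0,0,0],[0,0,0]],[[0,0,0.01],[0,0,0]],[[0,0,0.03],[0,0,0]]], fingers=0.9)

```text
time: 14.25
tool_pos: [0.4302, 0.147, 0.0271]
tool_rot: [-0.001, 0.734, 0.679, -0.002]
contact_force: [-0.4, 0.8, 0.0]
gripper_width: 0.248
```

Run:
```python
from h import *
s=state();print(s["time"],s["tool_pos"],s["tool_rot"],s["contact_force"],s["gripper_width"])
f=grab_frame("scene"); cv2.imwrite("pics/b16.png",cv2.resize(f[170:270,240:360,::-1],None,fx=6,fy=6))
```

```text
14.25 [0.43023048 0.14695893 0.02706624] [-0.00124955  0.73429093  0.67883106 -0.00191307] [-0.40878212  0.82805296  0.03760349] 0.2476261188488647
```

View pics/b16.png

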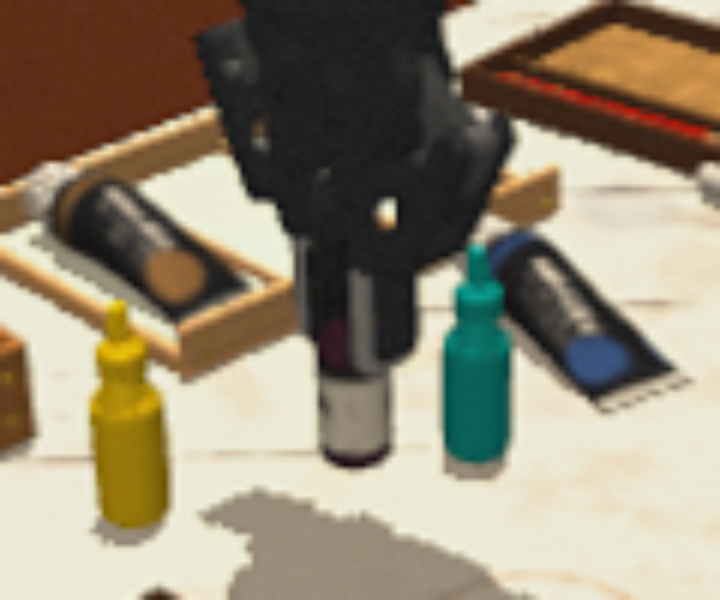

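drive_tool(series=[[[0,0,0.03],[0,0,0]],[[0,0,0.06],[0,0,0]],[[0,0,0.09],[0,0,0]],[[0.03,0.013,0.1],[0,0,0]],[[0.065,0.028,0.1],[0,0,0]],[[0.1,0.043,0.1],[0,0,0]],[[0.13,0.056,0.1],[0,0,0]],[[0.155,0.0665,0.1],[0,0,0]]])

```text
time: 15.1
tool_pos: [0.5886, 0.2145, 0.1278]
tool_rot: [-0.0, 0.734, 0.679, -0.0]
contact_force: [-0.5, -1.1, -0.5]
gripper_width: 0.243
```

drive_tool(series=[[[0,0,0],[0,0,0]],[[0,0,-0.02],[0,0,0]],[[0,0,-0.045],[0,0,0]],[[0,0,-0.06],[0,0,0]],[[0,0,-0.06],[0,0,0]]])

```text
time: 15.6
tool_pos: [0.5843, 0.213, 0.0649]
tool_rot: [-0.002, 0.734, 0.679, -0.003]
contact_force: [-0.2, -0.8, -0.2]
gripper_width: 0.247
```

Run:
```python
from h import *
s=state();print(s["time"],s["tool_pos"],s["tool_rot"],s["contact_force"],s["gripper_width"])
f=grab_frame("scene"); cv2.imwrite("pics/b17.png",cv2.resize(f[150:290,140:300,::-1],None,fx=5,fy=5))
```

```text
15.6 [0.58429509 0.21303844 0.06489515] [-0.00156622  0.73428877  0.67882967 -0.00279867] [-0.22771852 -0.76062525 -0.23417102] 0.2467463526312913
```

View pics/b17.png

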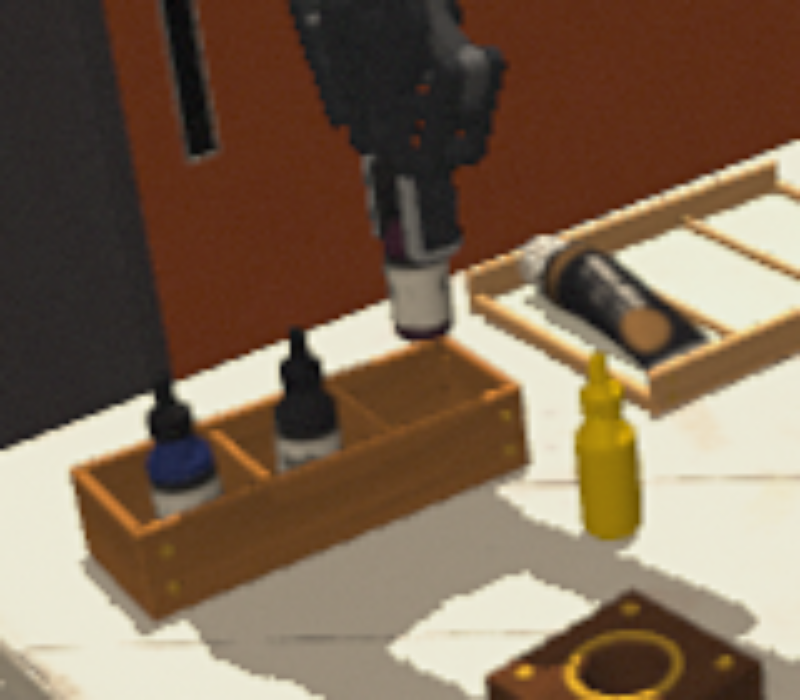

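drive_tool(series=[[[0,0,0],[0,0,0]],[[0,0,-0.02],[0,0,0]],[[0,0,-0.04],[0,0,0]],[[0,0,-0.053],[0,0,0]],[[0,0,-0.059],[0,0,0]],[[0,0,-0.062],[0,0,0]],[[0,0,-0.062],[0,0,0]]])

```text
time: 16.35
tool_pos: [0.5877, 0.214, 0.0068]
tool_rot: [0.0, 0.734, 0.679, 0.0]
contact_force: [-0.2, 0.2, 0.3]
gripper_width: 0.244
```

drive_tool(series=[[[0,0,-0.001],[0,0,0]],[[0,0,-0.002],[0,0,0]],[[0,0,-0.002],[0,0,0]]])

```text
time: 16.65
tool_pos: [0.5876, 0.2139, 0.0047]
tool_rot: [0.0, 0.734, 0.679, 0.0]
contact_force: [0.2, 0.3, 0.2]
gripper_width: 0.245
```

drive_tool(series=[[[0,0,-0.001],[0,0,0]],[[0,0,-0.0015],[0,0,0]],[[0,0,-0.002],[0,0,0]]])

```text
time: 16.95
tool_pos: [0.5879, 0.2142, 0.0037]
tool_rot: [0.0, 0.734, 0.679, 0.0]
contact_force: [-2.3, 0.2, 7.8]
gripper_width: 0.247
```

drive_tool(series=[[[0,0,0.001],[0,0,0]],[[0,0,0.001],[0,0,0]],[[0,0,0.001],[0,0,0]],[[0,0,0.003],[0,0,0]],[[0,0,0.02],[0,0,0]],[[0,0,0.05],[0,0,0]],[[0,0,0.09],[0,0,0]],[[0,0,0.13],[0,0,0]]], fingers=0.15)

```text
time: 17.75
tool_pos: [0.5871, 0.2138, 0.1346]
tool_rot: [0.0, 0.734, 0.679, 0.0]
contact_force: [1.1, -0.2, 0.4]
gripper_width: 0.422
```

Run:
```python
from h import *
s=state();print(s["time"],s["tool_pos"],s["tool_rot"],s["contact_force"],s["gripper_width"])
f=grab_frame("scene"); cv2.imwrite("pics/b18.png",cv2.resize(f[150:290,140:340,::-1],None,fx=4,fy=4))
f=grab_frame("top"); cv2.imwrite("pics/b18t.png",np.clip(1.5*cv2.resize(f[120:280,190:440,::-1],None,fx=3.2,fy=3.2).astype(float),0,255))
for n in ("orange_tube_center","blue_tube_center"):
  for r in place_of("top",n): print(n,r["confidence"],r["location"])
  for r in rect("top",n,.017): print(n,*r)
```

```text
17.75 [0.58707104 0.21378766 0.13460671] [4.90055960e-05 7.34260713e-01 6.78867585e-01 7.17114942e-05] [ 1.06913744 -0.16446247  0.44953034] 0.4222792204828455
orange_tube_center 0.57 [0.3695, -0.2808, 0.0192]
orange_tube_center 0.62 454 [412. 251.] (355, -278) (115, 39) rectang -10.5 pca -10.4 mean [ 0.3514 -0.2769]
blue_tube_center 0.82 [0.475, 0.0031, 0.0175]
blue_tube_center 0.88 441 [318. 212.] (465, 8) (116, 41) rectang -12.4 pca -13.0 mean [0.4595 0.0089][ WARN:0@0.972] global loadsave.cpp:1063 imwrite_ Unsupported depth image for selected encoder is fallbacked to CV_8U.
```

View pics/b18.png

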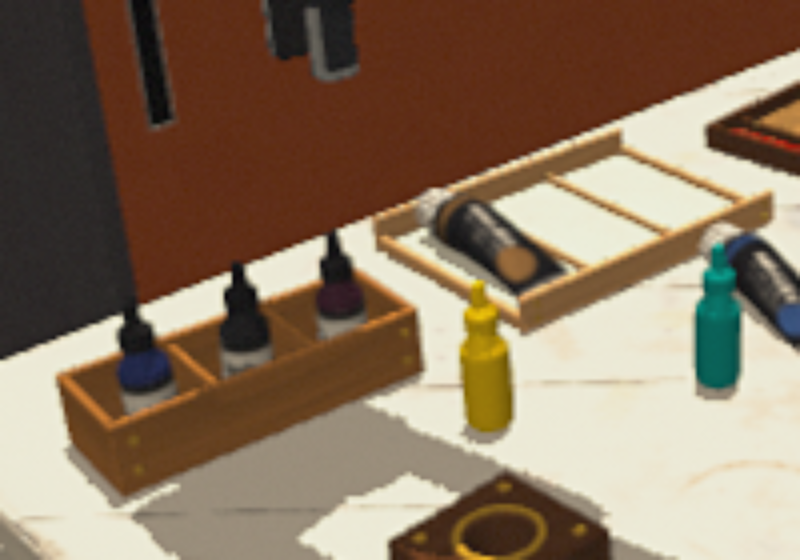

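View pics/b18t.png

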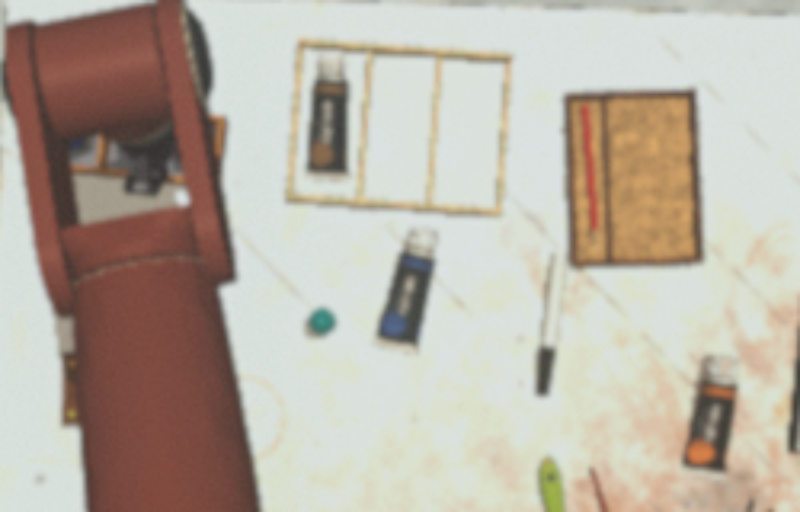

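drive_tool(series=[[[-0.015,-0.025,0],[0,0,8]],[[-0.03,-0.055,0],[0,0,16]],[[-0.045,-0.085,0],[0,0,24]],[[-0.06,-0.115,0],[0,0,32]],[[-0.075,-0.145,0],[0,0,40]],[[-0.09,-0.175,0],[0,0,48]],[[-0.105,-0.2,0],[0,0,56]],[[-0.112,-0.2095,0],[0,0,64]]], fingers=-0.35)

```text
time: 18.85
tool_pos: [0.4729, 0.0028, 0.1301]
tool_rot: [-0.002, 0.261, 0.965, -0.001]
contact_force: [0.1, -0.1, 0.1]
gripper_width: 0.679
```

drive_tool(series=[[[0,0,-0.03],[0,0,8]],[[0,0,-0.06],[0,0,16]],[[0,0,-0.08],[0,0,18.5]],[[0,0,-0.08],[0,0,18.5]],[[0,0,-0.08],[0,0,18.5]]])

```text
time: 19.35
tool_pos: [0.4743, 0.0045, 0.0513]
tool_rot: [-0.001, 0.105, 0.994, 0.0]
contact_force: [0.7, -0.4, -0.0]
gripper_width: 0.671
```

Run:
```python
from h import *
s=state();print(s["time"],s["tool_pos"],s["tool_rot"],s["contact_force"],s["gripper_width"])
f=grab_frame("scene"); cv2.imwrite("pics/d1.png",cv2.resize(f[130:270,250:410,::-1],None,fx=5,fy=5))
f=grab_frame("top"); cv2.imwrite("pics/d1t.png",np.clip(1.5*cv2.resize(f[140:280,240:420,::-1],None,fx=4,fy=4).astype(float),0,255).astype('uint8'))
```

```text
19.35 [0.47428049 0.00449207 0.05132178] [-1.35772482e-03  1.04960835e-01  9.94475427e-01  6.32594218e-05] [ 0.6573859  -0.4139085  -0.03717902] 0.6712738976580863
```

View pics/d1.png

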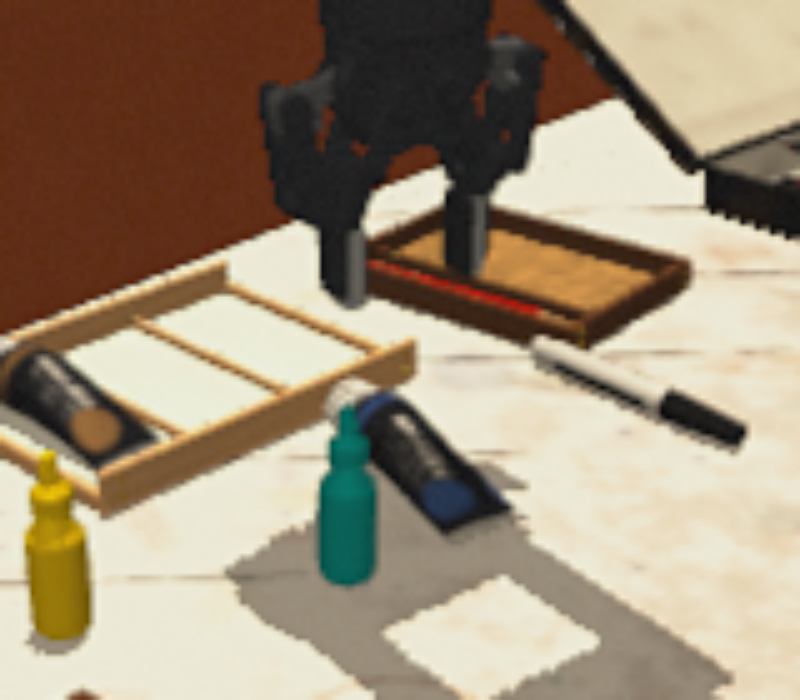

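View pics/d1t.png

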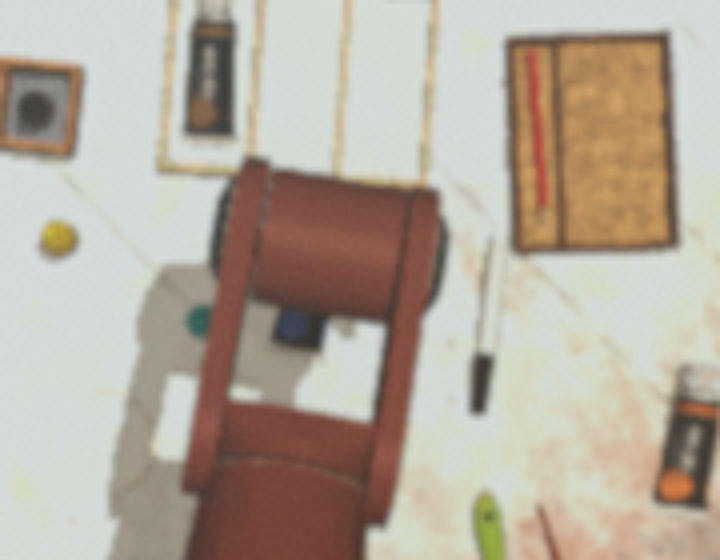

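drive_tool(series=[[[0.001,0,-0.02],[0,0,0]],[[0.001,0,-0.037],[0,0,0]],[[0.001,0,-0.037],[0,0,0]],[[0.001,0,-0.037],[0,0,0]]])

```text
time: 19.85
tool_pos: [0.477, 0.0043, 0.0164]
tool_rot: [0.001, 0.105, 0.995, -0.0]
contact_force: [-1.3, 1.0, -0.3]
gripper_width: 0.675
```

Run:
```python
from h import *
s=state();print(s["time"],s["tool_pos"],s["tool_rot"],s["contact_force"],s["gripper_width"])
f=grab_frame("scene"); cv2.imwrite("pics/d2.png",cv2.resize(f[150:250,270:390,::-1],None,fx=6,fy=6))
x,y=s["tool_pos"][:2]
for z in (0,.02,.04,.06): print(z,pj("scene",[[x+.006,y+.03,z],[x-.006,y-.03,z]]).tolist())
```

```text
19.85 [0.47700657 0.00428077 0.01639238] [ 6.44633715e-04  1.04519684e-01  9.94522609e-01 -3.34870822e-05] [-1.3450252   0.97999939 -0.29707897] 0.6753563331637569
0 [[319.1, 227.2], [339.8, 219.7]]
0.02 [[319.0, 219.5], [339.9, 212.2]]
0.04 [[318.9, 211.8], [340.1, 204.7]]
0.06 [[318.8, 203.8], [340.2, 197.0]]
```

View pics/d2.png

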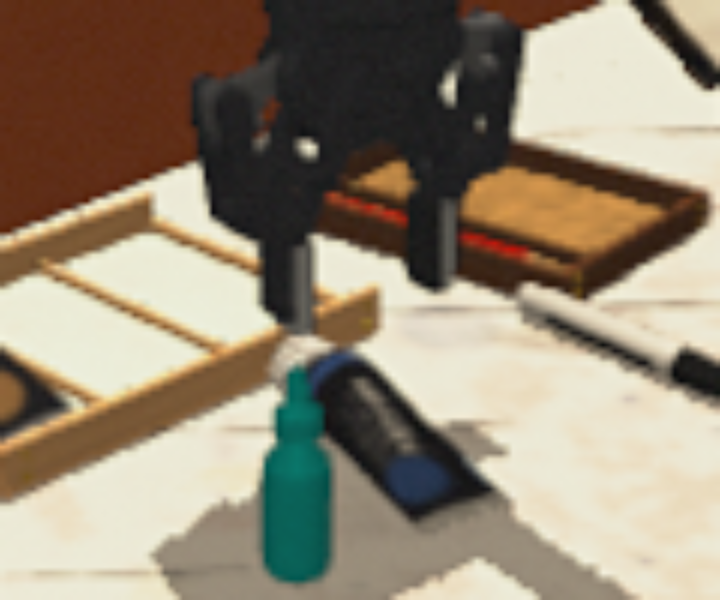

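drive_tool(series=[[[0,0,-0.015],[0,0,0]],[[0,0,-0.028],[0,0,0]],[[0,0,-0.036],[0,0,0]],[[0,0,-0.04],[0,0,0]],[[0,0,-0.042],[0,0,0]],[[0,0,-0.042],[0,0,0]]])

```text
time: 20.5
tool_pos: [0.4763, 0.0043, -0.0267]
tool_rot: [-0.0, 0.104, 0.995, 0.0]
contact_force: [-0.3, 0.1, 0.3]
gripper_width: 0.677
```

Run:
```python
from h import *
s=state();print(s["time"],s["tool_pos"],s["tool_rot"],s["contact_force"],s["gripper_width"])
f=grab_frame("scene"); cv2.imwrite("pics/d3.png",cv2.resize(f[150:250,270:390,::-1],None,fx=6,fy=6))
```

```text
20.5 [ 0.47632587  0.00433828 -0.0267235 ] [-6.74127757e-05  1.04458838e-01  9.94529208e-01  1.20448803e-05] [-0.31799272  0.10787282  0.25792449] 0.6766889388641703
```

View pics/d3.png

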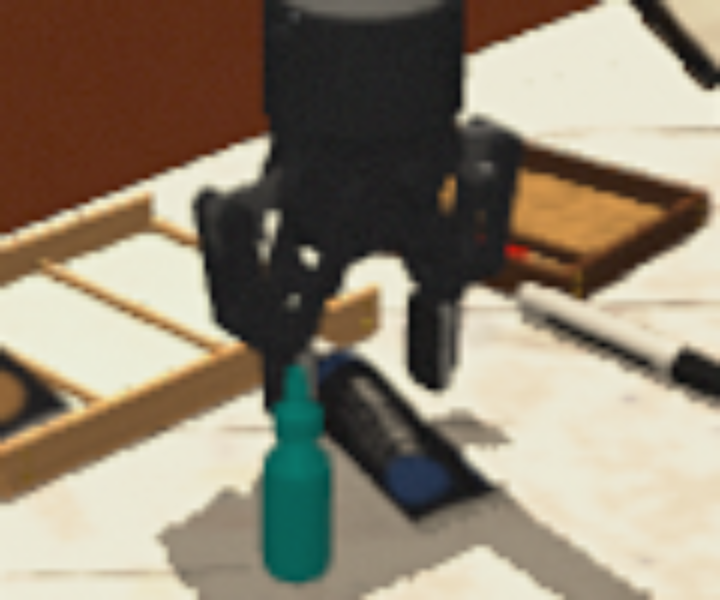

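drive_tool(series=[[[0,0,0],[0,0,0]],[[0,0,0],[0,0,0]],[[0,0,0],[0,0,0]],[[0,0,0],[0,0,0]],[[0,0,0],[0,0,0]]], fingers=0.9)

```text
time: 21.05
tool_pos: [0.4769, 0.0042, -0.0258]
tool_rot: [0.001, 0.104, 0.995, -0.0]
contact_force: [-2.0, -0.6, 5.9]
gripper_width: 0.377
```

Run:
```python
from h import *
s=state();print(s["time"],s["tool_pos"],s["tool_rot"],s["contact_force"],s["gripper_width"])
f=grab_frame("scene"); cv2.imwrite("pics/d4.png",cv2.resize(f[150:250,270:390,::-1],None,fx=6,fy=6))
```

```text
21.05 [ 0.47694989  0.00415195 -0.02578254] [ 5.36622996e-04  1.04349583e-01  9.94540522e-01 -1.65436921e-04] [-1.9592078  -0.63346335  5.88145502] 0.37690368180653744
```

View pics/d4.png

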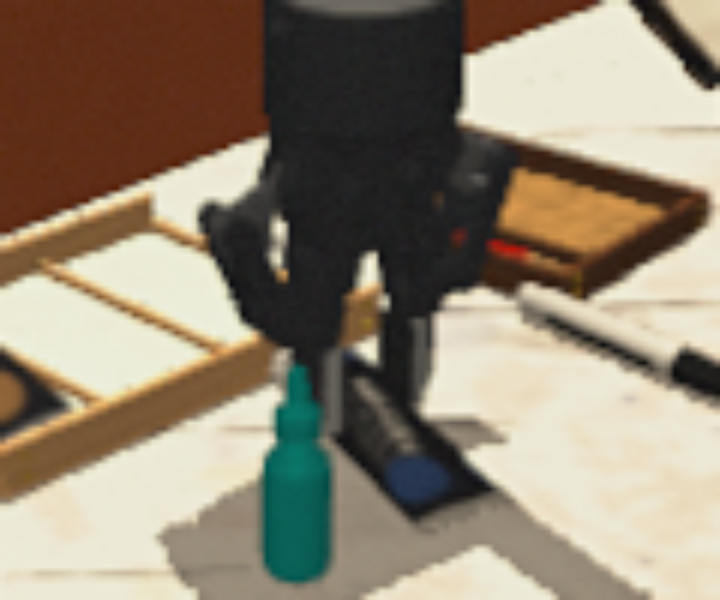

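drive_tool(series=[[[0,0,0.01],[0,0,0]],[[0,0,0.03],[0,0,0]],[[0,0,0.06],[0,0,0]],[[0,0,0.08],[0,0,0]],[[0,0,0.08],[0,0,0]]])

```text
time: 21.6
tool_pos: [0.479, 0.004, 0.0569]
tool_rot: [0.004, 0.104, 0.995, -0.0]
contact_force: [0.5, 0.5, -1.5]
gripper_width: 0.375
```

Run:
```python
from h import *
s=state();print(s["time"],s["tool_pos"],s["tool_rot"],s["contact_force"],s["gripper_width"])
f=grab_frame("scene"); cv2.imwrite("pics/d5.png",cv2.resize(f[130:250,270:390,::-1],None,fx=5,fy=5))
```

```text
21.6 [0.47902865 0.00403056 0.05693117] [ 3.60027689e-03  1.04418347e-01  9.94526944e-01 -7.11904284e-05] [ 0.45149392  0.46827522 -1.51638096] 0.3748323369099884
```

View pics/d5.png

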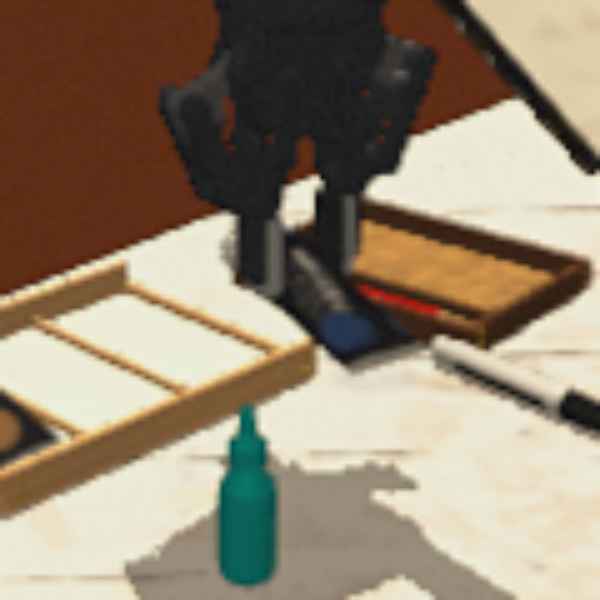

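drive_tool(series=[[[0.03,0.003,0],[0,0,2]],[[0.07,0.008,0],[0,0,5]],[[0.11,0.012,0],[0,0,8]],[[0.14,0.015,0],[0,0,9.5]],[[0.154,0.017,0],[0,0,9.5]],[[0.154,0.017,-0.015],[0,0,9.5]],[[0.154,0.017,-0.03],[0,0,9.5]],[[0.154,0.017,-0.03],[0,0,9.5]]])

```text
time: 22.45
tool_pos: [0.6253, 0.0216, 0.0176]
tool_rot: [-0.005, 0.022, 1.0, 0.0]
contact_force: [-0.5, -0.4, -1.1]
gripper_width: 0.378
```

Run:
```python
from h import *
s=state();print(s["time"],s["tool_pos"],s["tool_rot"],s["contact_force"],s["gripper_width"])
f=grab_frame("scene"); cv2.imwrite("pics/d6.png",cv2.resize(f[130:250,220:370,::-1],None,fx=5,fy=5))
f=grab_frame("top"); cv2.imwrite("pics/d6t.png",np.clip(1.5*cv2.resize(f[110:220,250:400,::-1],None,fx=5,fy=5).astype(float),0,255).astype('uint8'))
```

```text
22.45 [0.62527353 0.0216141  0.01764223] [-4.85194628e-03  2.18202629e-02  9.99750096e-01  2.84652711e-04] [-0.52280817 -0.43177038 -1.12111842] 0.37762419275743303
```

View pics/d6.png

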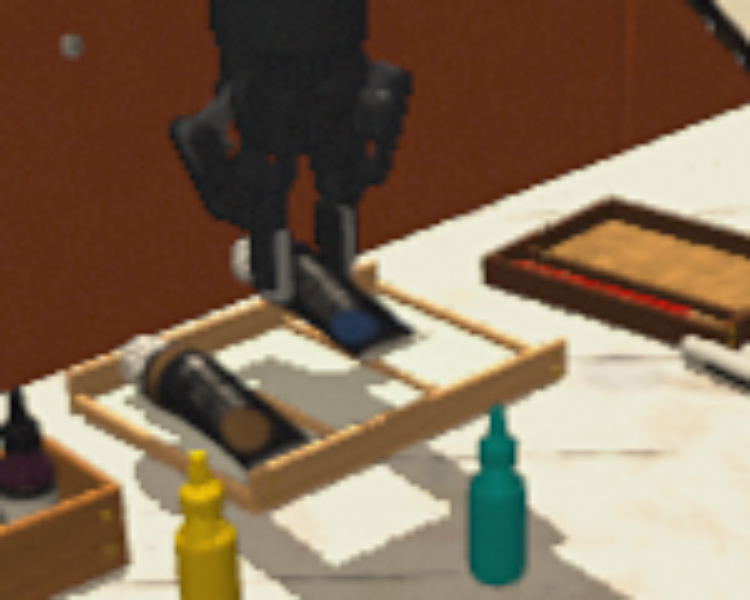

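View pics/d6t.png

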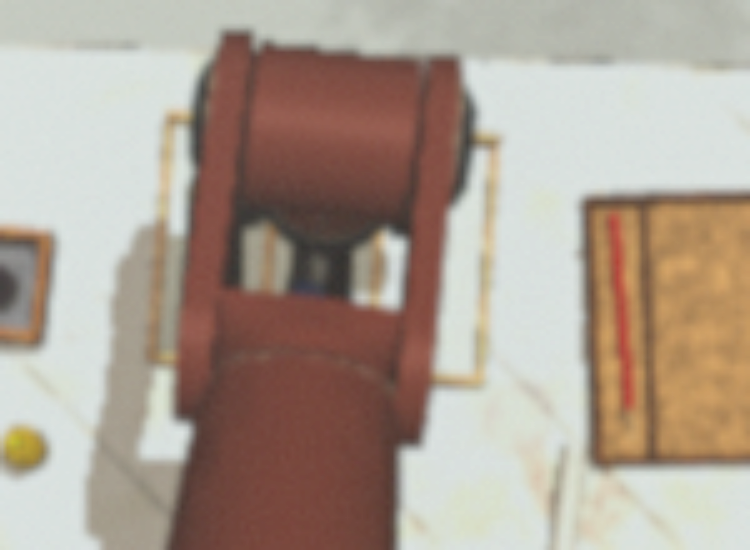

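Run:
```python
from h import *
s=state();x,y,z=s["tool_pos"];print(s["time"],x,y,z)
u=np.array([np.cos(np.radians(-2.5)),np.sin(np.radians(-2.5))])
zz=z+.026
for d,dz in ((.046,.017),(-.070,.002)):
    print(d,pj("scene",[[x+d*u[0],y+d*u[1],zz+dz]]))
print(pj("scene",[[x-.07*u[0]+.021*.0436,y-.07*u[1]+.021,zz+.002],[x-.07*u[0]-.021*.0436,y-.07*u[1]-.021,zz+.002]]))
```

```text
22.55 0.6278651692735827 0.02137383787043318 0.021111052016884735
0.046 [[268.7 178.8]]
-0.07 [[298.9 197.4]]
[[292.2 200.1]
 [305.3 194.8]]
```

drive_tool(series=[[[0,0,0],[0,0,0]],[[0,0,-0.015],[0,0,0]],[[0,0,-0.03],[0,0,0]],[[0,0,-0.04],[0,0,0]],[[0,0,-0.043],[0,0,0]],[[0,0,-0.044],[0,0,0]],[[0,0,-0.044],[0,0,0]]])

```text
time: 23.25
tool_pos: [0.6303, 0.0214, -0.021]
tool_rot: [0.0, 0.022, 1.0, 0.0]
contact_force: [-0.5, -0.3, -0.9]
gripper_width: 0.368
```

drive_tool(series=[[[0,0,-0.001],[0,0,0]],[[0,0,-0.002],[0,0,0]],[[0,0,-0.002],[0,0,0]]])

```text
time: 23.55
tool_pos: [0.6308, 0.0213, -0.0216]
tool_rot: [0.0, 0.022, 1.0, -0.0]
contact_force: [-1.7, -0.2, 4.4]
gripper_width: 0.372
```

Run:
```python
from h import *
s=state();print(s["time"],s["tool_pos"],s["tool_rot"],s["contact_force"],s["gripper_width"])
f=grab_frame("scene"); cv2.imwrite("pics/d7.png",cv2.resize(f[130:250,220:370,::-1],None,fx=5,fy=5))
```

```text
23.55 [ 0.63080524  0.02132768 -0.02164115] [ 3.84929976e-04  2.16831255e-02  9.99764818e-01 -4.67190230e-05] [-1.67463645 -0.19544677  4.37978261] 0.37242088010084023
```

View pics/d7.png

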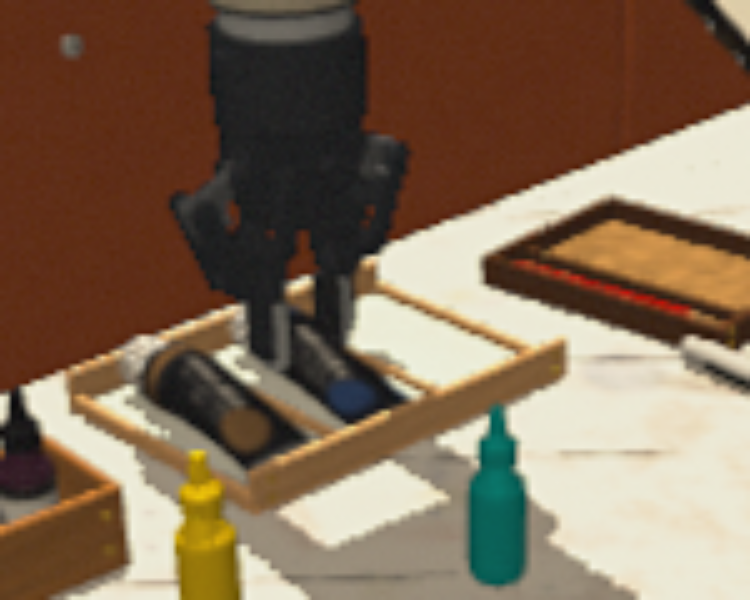

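drive_tool(series=[[[0,0,0],[0,0,0]],[[0,0,0],[0,0,0]],[[0,0,0],[0,0,0]],[[0,0,0.01],[0,0,0]],[[0,0,0.03],[0,0,0]],[[0,0,0.06],[0,0,0]],[[0,0,0.1],[0,0,0]],[[0,0,0.12],[0,0,0]]], fingers=0.05)

```text
time: 24.4
tool_pos: [0.6324, 0.0212, 0.1022]
tool_rot: [0.003, 0.022, 1.0, -0.0]
contact_force: [0.3, 0.6, 0.1]
gripper_width: 0.476
```

Run:
```python
from h import *
s=state();print(s["time"],s["tool_pos"],s["tool_rot"],s["contact_force"],s["gripper_width"])
f=grab_frame("scene"); cv2.imwrite("pics/d8.png",cv2.resize(f[130:250,220:370,::-1],None,fx=5,fy=5))
```

```text
24.4 [0.632431   0.02119661 0.10223764] [ 3.03104514e-03  2.16897506e-02  9.99760138e-01 -1.84481924e-04] [0.34636306 0.62695498 0.11627531] 0.4758580812171134
```

View pics/d8.png

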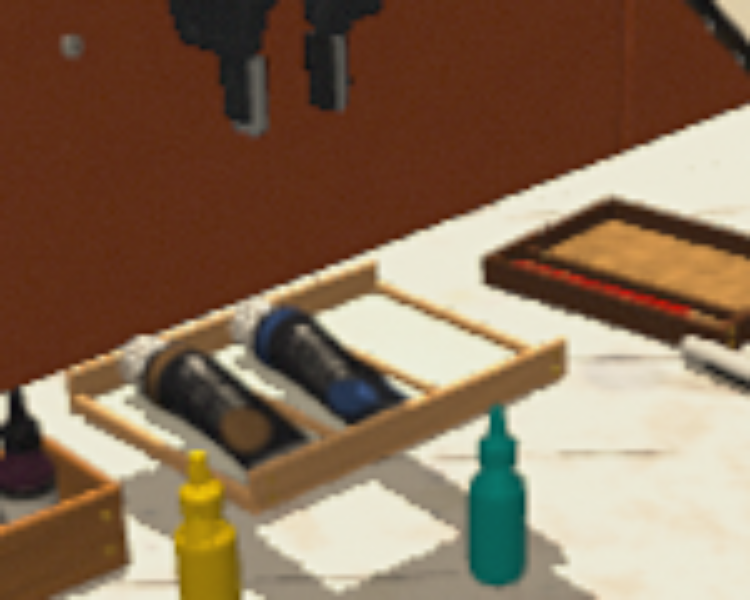

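drive_tool(series=[[[-0.03,-0.034,0],[0,0,-2]],[[-0.06,-0.07,0],[0,0,-4]],[[-0.092,-0.106,0],[0,0,-6]],[[-0.124,-0.142,0],[0,0,-7]],[[-0.156,-0.18,0],[0,0,-7]],[[-0.188,-0.216,0],[0,0,-7]],[[-0.22,-0.252,0],[0,0,-7]],[[-0.245,-0.282,0],[0,0,-7]]], fingers=-0.35)

```text
time: 25.25
tool_pos: [0.3835, -0.262, 0.0974]
tool_rot: [0.0, 0.083, 0.997, -0.0]
contact_force: [0.4, -0.5, -0.3]
gripper_width: 0.673
```

drive_tool(series=[[[-0.017,-0.019,0],[0,0,0]],[[-0.017,-0.019,-0.03],[0,0,0]],[[-0.017,-0.019,-0.05],[0,0,0]],[[-0.017,-0.019,-0.05],[0,0,0]],[[-0.017,-0.019,-0.05],[0,0,0]]])

```text
time: 25.75
tool_pos: [0.3682, -0.2795, 0.0474]
tool_rot: [-0.0, 0.083, 0.997, 0.0]
contact_force: [0.3, -0.1, -0.1]
gripper_width: 0.676
```

Run:
```python
from h import *
s=state();print(s["time"],s["tool_pos"],s["tool_rot"],s["contact_force"],s["gripper_width"])
f=grab_frame("scene"); cv2.imwrite("pics/e1.png",cv2.resize(f[130:270,350:510,::-1],None,fx=5,fy=5))
f=grab_frame("top"); cv2.imwrite("pics/e1t.png",np.clip(1.5*cv2.resize(f[200:300,350:500,::-1],None,fx=5,fy=5).astype(float),0,255).astype('uint8'))
x,y=s["tool_pos"][:2]
for z in (0,.02,.04,.06,.08,.1): print(z,pj("scene",[[x+.006,y+.033,z],[x-.006,y-.033,z]]).tolist())
```

```text
25.75 [ 0.36820276 -0.27947776  0.04740918] [-1.82335685e-04  8.26435666e-02  9.96579137e-01  1.74238498e-04] [ 0.27034879 -0.13398933 -0.08305712] 0.6764916220369861
0 [[422.7, 201.7], [439.0, 195.2]]
0.02 [[423.5, 194.8], [439.9, 188.4]]
0.04 [[424.3, 187.7], [440.8, 181.6]]
0.06 [[425.1, 180.6], [441.7, 174.6]]
0.08 [[425.9, 173.3], [442.6, 167.5]]
0.1 [[426.8, 165.8], [443.6, 160.3]]
```

View pics/e1.png

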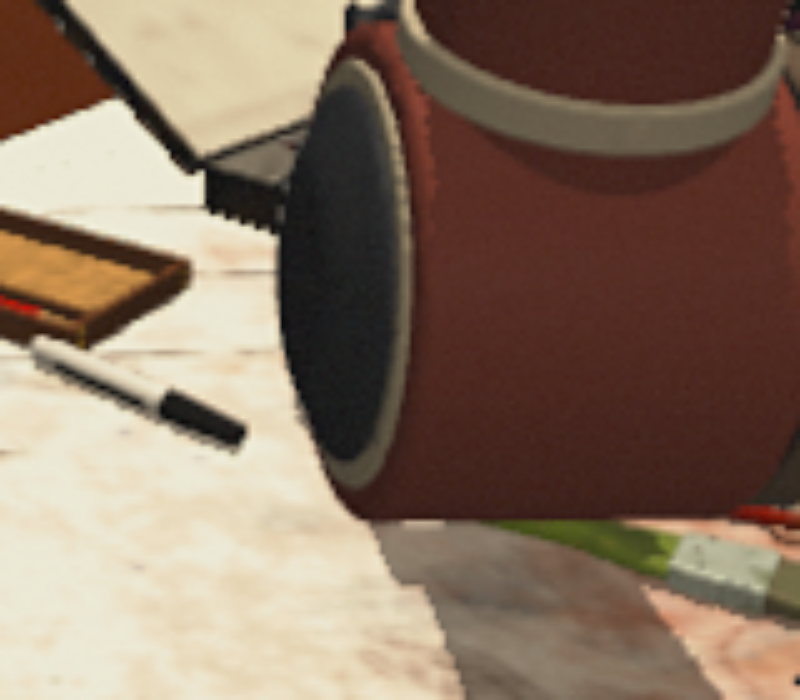

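View pics/e1t.png

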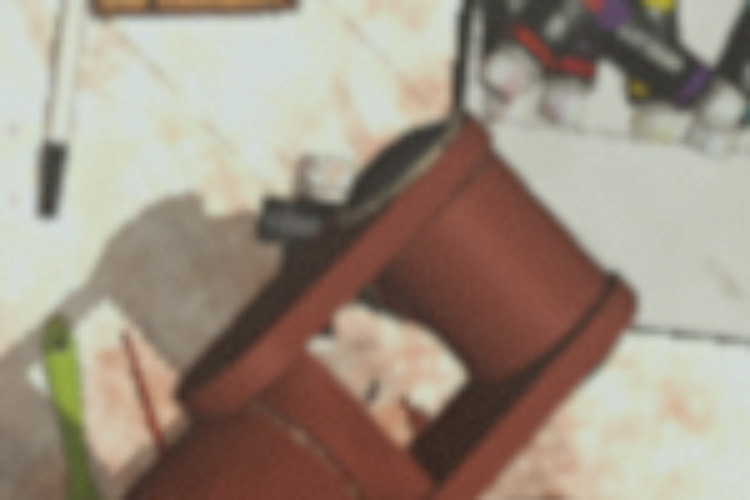

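drive_tool(series=[[[0.001,0,-0.015],[0,0,0]],[[0.001,0,-0.03],[0,0,0]],[[0.001,0,-0.045],[0,0,0]],[[0.001,0,-0.055],[0,0,0]],[[0.001,0,-0.06],[0,0,0]]])

```text
time: 26.35
tool_pos: [0.3696, -0.2797, -0.0127]
tool_rot: [0.0, 0.082, 0.997, -0.0]
contact_force: [-0.0, -0.2, 0.6]
gripper_width: 0.68
```

drive_tool(series=[[[0,0,-0.005],[0,0,0]],[[0,0,-0.01],[0,0,0]],[[0,0,-0.014],[0,0,0]],[[0,0,-0.015],[0,0,0]],[[0,0,-0.015],[0,0,0]]])

```text
time: 26.85
tool_pos: [0.3693, -0.2796, -0.0277]
tool_rot: [-0.0, 0.083, 0.997, 0.0]
contact_force: [-0.0, -0.8, 0.4]
gripper_width: 0.671
```

Run:
```python
from h import *
s=state();print(s["time"],s["tool_pos"],s["tool_rot"],s["contact_force"],s["gripper_width"])
f=grab_frame("top"); cv2.imwrite("pics/e2t.png",np.clip(1.5*cv2.resize(f[200:300,350:500,::-1],None,fx=5,fy=5).astype(float),0,255).astype('uint8'))
```

```text
26.85 [ 0.36927769 -0.2796339  -0.02774802] [-3.60012361e-05  8.27332416e-02  9.96571727e-01  5.21179076e-05] [-0.03167052 -0.76989026  0.43447766] 0.6713043559273062
```

View pics/e2t.png

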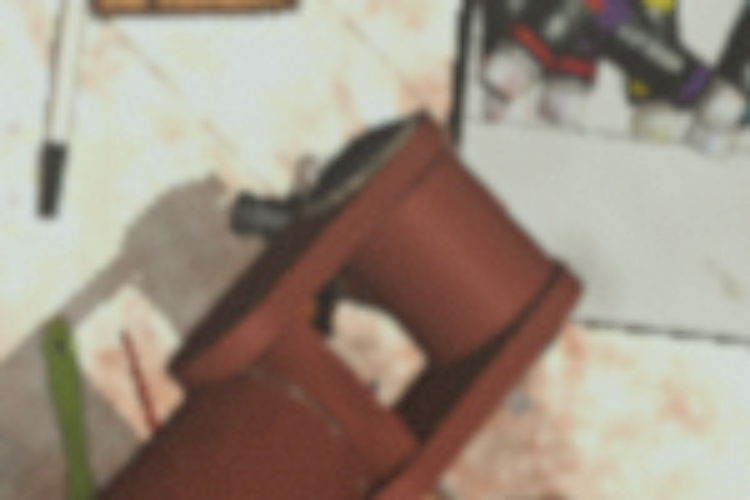

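drive_tool(series=[[[0,0,0.001],[0,0,0]],[[0,0,0.001],[0,0,0]],[[0,0,0.001],[0,0,0]],[[0,0,0.001],[0,0,0]],[[0,0,0.001],[0,0,0]]], fingers=0.9)

```text
time: 27.4
tool_pos: [0.3698, -0.2803, -0.0258]
tool_rot: [0.0, 0.083, 0.997, -0.0]
contact_force: [-1.2, 0.3, 5.3]
gripper_width: 0.382
```

drive_tool(series=[[[0,0,0.01],[0,0,0]],[[0,0,0.03],[0,0,0]],[[0,0,0.07],[0,0,0]],[[0,0,0.1],[0,0,0]],[[0,0,0.1],[0,0,0]]])

```text
time: 27.9
tool_pos: [0.372, -0.2824, 0.0789]
tool_rot: [0.004, 0.083, 0.997, -0.003]
contact_force: [-0.0, -0.3, -0.5]
gripper_width: 0.382
```

drive_tool(series=[[[0.03,0.027,0],[0,0,1]],[[0.065,0.058,0],[0,0,2]],[[0.1,0.09,0],[0,0,3]],[[0.135,0.121,0],[0,0,4]],[[0.17,0.152,0],[0,0,5]],[[0.205,0.184,0],[0,0,6]],[[0.24,0.215,0],[0,0,7]],[[0.258,0.231,0],[0,0,7]]])

```text
time: 28.7
tool_pos: [0.6285, -0.0457, 0.0719]
tool_rot: [-0.001, 0.02, 1.0, 0.0]
contact_force: [-0.2, -0.4, -0.4]
gripper_width: 0.381
```

drive_tool(series=[[[0,0,-0.02],[0,0,0]],[[0,0,-0.045],[0,0,0]],[[0,0,-0.05],[0,0,0]],[[0,0,-0.05],[0,0,0]],[[0,0,-0.05],[0,0,0]]])

```text
time: 29.2
tool_pos: [0.6275, -0.0489, 0.0239]
tool_rot: [0.0, 0.022, 1.0, -0.0]
contact_force: [-0.2, -0.1, -0.2]
gripper_width: 0.379
```

Run:
```python
from h import *
s=state();print(s["time"],s["tool_pos"],s["tool_rot"],s["contact_force"],s["gripper_width"])
x,y,z=s["tool_pos"]
f=grab_frame("scene"); cv2.imwrite("pics/e3.png",cv2.resize(f[120:240,230:380,::-1],None,fx=5,fy=5))
f=grab_frame("top"); cv2.imwrite("pics/e3t.png",np.clip(1.5*cv2.resize(f[110:220,250:400,::-1],None,fx=5,fy=5).astype(float),0,255).astype('uint8'))
u=np.array([np.cos(np.radians(-2.5)),np.sin(np.radians(-2.5))])
zz=z+.026
print((pj("scene",[[x+.046*u[0],y+.046*u[1],zz+.017],[x-.07*u[0]+.021*.0436,y-.07*u[1]+.021,zz+.002],[x-.07*u[0]-.021*.0436,y-.07*u[1]-.021,zz+.002]])-[230,120])*5)
```

```text
29.2 [ 0.62753107 -0.04890942  0.02391456] [ 3.31045735e-04  2.18892660e-02  9.99760346e-01 -4.07687927e-05] [-0.22579357 -0.07783087 -0.20902063] 0.3789429676400607
[[294.  252. ]
 [415.  350.5]
 [474.5 326.5]]
```

View pics/e3.png

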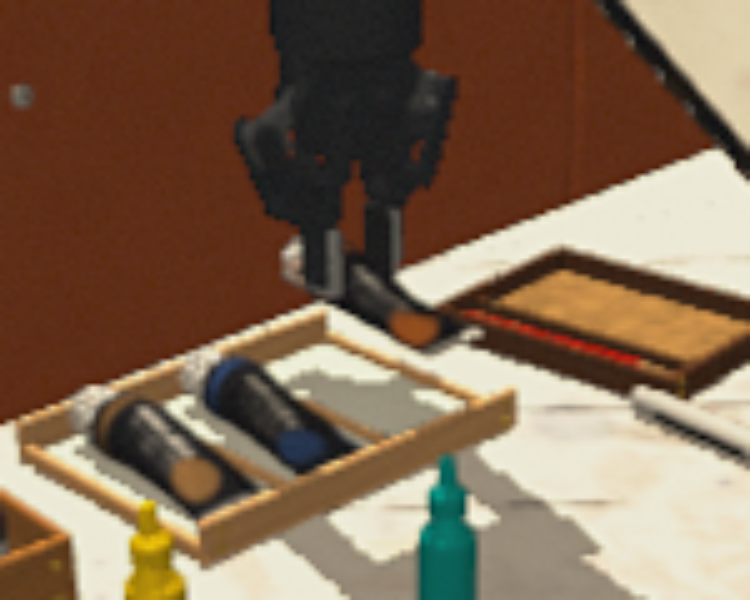

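View pics/e3t.png

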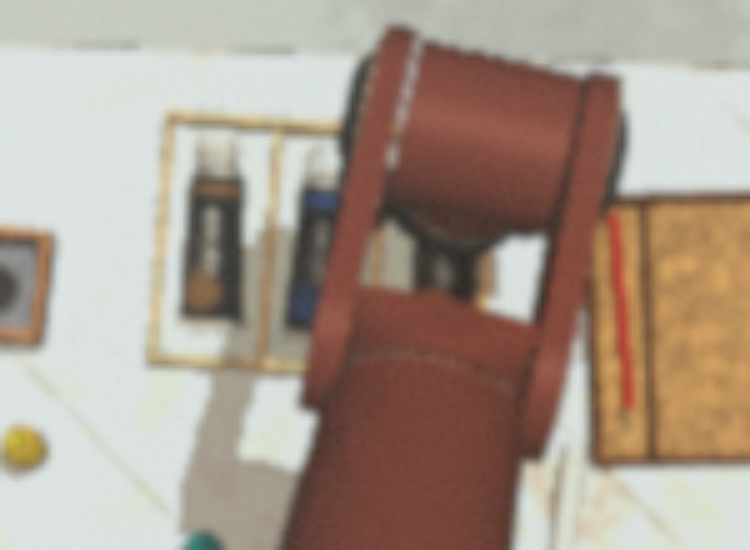

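drive_tool(series=[[[0,0.003,0],[0,0,0]],[[0,0.003,-0.015],[0,0,0]],[[0,0.003,-0.03],[0,0,0]],[[0,0.003,-0.04],[0,0,0]],[[0,0.003,-0.043],[0,0,0]],[[0,0.003,-0.044],[0,0,0]],[[0,0.003,-0.044],[0,0,0]]])

```text
time: 30.0
tool_pos: [0.6271, -0.0456, -0.0212]
tool_rot: [-0.0, 0.022, 1.0, 0.0]
contact_force: [-1.2, -0.2, 0.4]
gripper_width: 0.379
```

drive_tool(series=[[[0,0,-0.001],[0,0,0]],[[0,0,-0.002],[0,0,0]],[[0,0,-0.002],[0,0,0]]])

```text
time: 30.3
tool_pos: [0.6276, -0.0457, -0.0217]
tool_rot: [0.0, 0.022, 1.0, -0.0]
contact_force: [-2.2, 0.3, 6.5]
gripper_width: 0.382
```

drive_tool(series=[[[0,0,0],[0,0,0]],[[0,0,0],[0,0,0]],[[0,0,0],[0,0,0]],[[0,0,0.01],[0,0,0]],[[0,0,0.03],[0,0,0]],[[0,0,0.06],[0,0,0]],[[0,0,0.1],[0,0,0]],[[0,0,0.12],[0,0,0]]], fingers=0.05)

```text
time: 31.1
tool_pos: [0.6295, -0.046, 0.1023]
tool_rot: [0.003, 0.022, 1.0, -0.0]
contact_force: [0.6, -0.2, -0.0]
gripper_width: 0.475
```

Run:
```python
from h import *
s=state();print(s["time"],s["tool_pos"],s["tool_rot"],s["contact_force"],s["gripper_width"])
f=grab_frame("scene"); cv2.imwrite("pics/e4.png",cv2.resize(f[120:240,230:410,::-1],None,fx=4.4,fy=4.4))
for n in ("marker_center",):
  for c in ("scene","top"):
    if c=="top": grab_frame(c)
    for r in place_of(c,n): print(n,c,r["confidence"],r["location"])
    for r in rect(c,n,.008): print(n,*r)
for r in place_of("top","pen_tray"): print(r)
```

```text
31.1 [ 0.6294552  -0.0460277   0.10226159] [ 3.04667875e-03  2.17052750e-02  9.99759647e-01 -4.97300080e-04] [ 0.57536338 -0.21788722 -0.00207652] 0.4745094574794712
marker_center scene 0.72 [0.4372, -0.1279, 0.0091]
marker_center scene 0.54 [0.6212, 0.0227, 0.0001]
marker_center scene 0.52 [0.5772, -0.1999, 0.0004]
marker_center scene 0.17 [0.593, 0.2763, 0.004]
marker_center 0.66 256 [377. 207.] (438, -127) (145, 28) rectang -5.4 pca -7.0 mean [ 0.4358 -0.1271]
marker_center top 0.72 [0.4403, -0.1279, 0.0039]
marker_center 0.71 162 [362. 223.] (436, -125) (127, 14) rectang -5.8 pca -5.6 mean [ 0.4309 -0.1245]
{'location': [0.5763, -0.2035, -0.0006], 'confidence': 0.73}
```

View pics/e4.png

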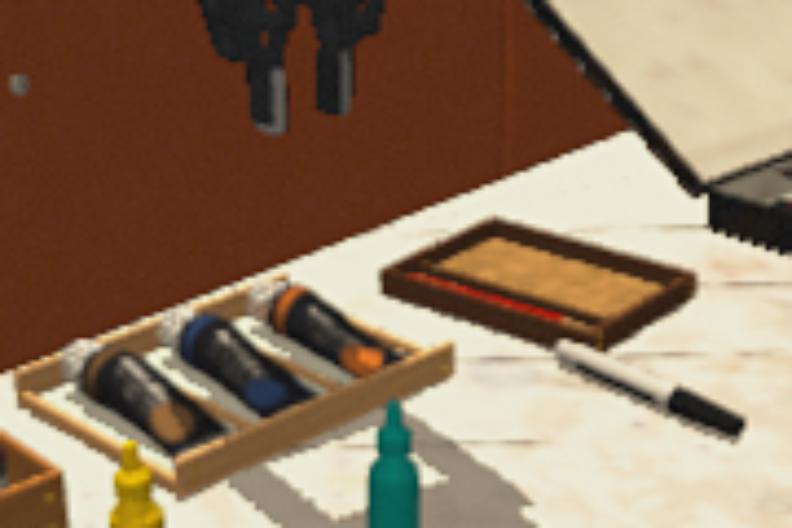

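drive_tool(series=[[[-0.04,-0.017,0],[0,0,-3.5]],[[-0.08,-0.034,0],[0,0,-3.5]],[[-0.12,-0.051,0],[0,0,-3.5]],[[-0.16,-0.068,0],[0,0,-3.5]],[[-0.191,-0.081,-0.02],[0,0,-3.5]],[[-0.191,-0.081,-0.05],[0,0,-3.5]],[[-0.191,-0.081,-0.08],[0,0,-3.5]],[[-0.191,-0.081,-0.08],[0,0,-3.5]]])

```text
time: 32.25
tool_pos: [0.4312, -0.1245, 0.0118]
tool_rot: [-0.005, 0.053, 0.999, 0.002]
contact_force: [-1.0, 0.9, 0.3]
gripper_width: 0.472
```

drive_tool(series=[[[0,0,0],[0,0,0]],[[0,0,0],[0,0,0]]])

```text
time: 32.45
tool_pos: [0.4374, -0.127, 0.0186]
tool_rot: [0.001, 0.052, 0.999, -0.0]
contact_force: [0.1, -0.5, -0.5]
gripper_width: 0.475
```

Run:
```python
from h import *
s=state();print(s["time"],s["tool_pos"],s["tool_rot"],s["contact_force"],s["gripper_width"])
f=grab_frame("scene"); cv2.imwrite("pics/g1.png",cv2.resize(f[130:250,310:460,::-1],None,fx=5,fy=5))
f=grab_frame("top"); cv2.imwrite("pics/g1t.png",np.clip(1.5*cv2.resize(f[160:270,300:450,::-1],None,fx=5,fy=5).astype(float),0,255).astype('uint8'))
```

```text
32.45 [ 0.43739145 -0.12702023  0.01861064] [ 8.48514969e-04  5.20738402e-02  9.98642815e-01 -3.51716125e-04] [ 0.06312335 -0.54591291 -0.47159469] 0.4749230189216153
```

View pics/g1.png

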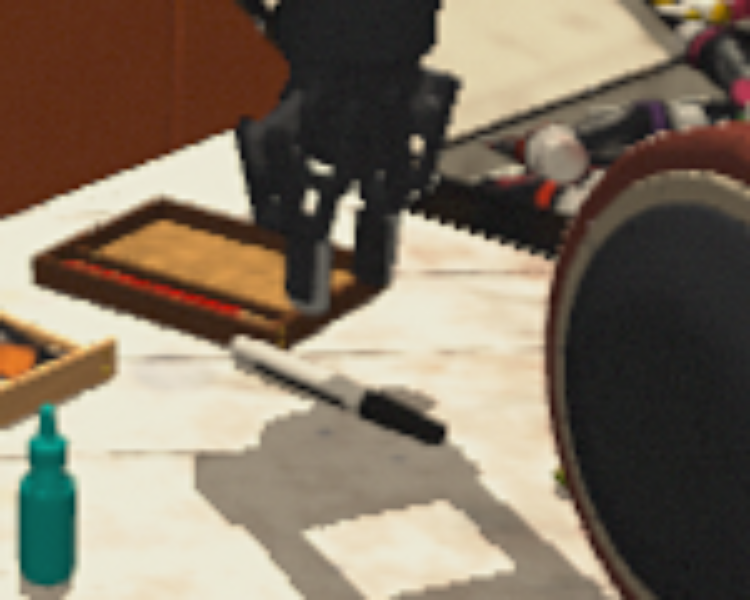

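View pics/g1t.png

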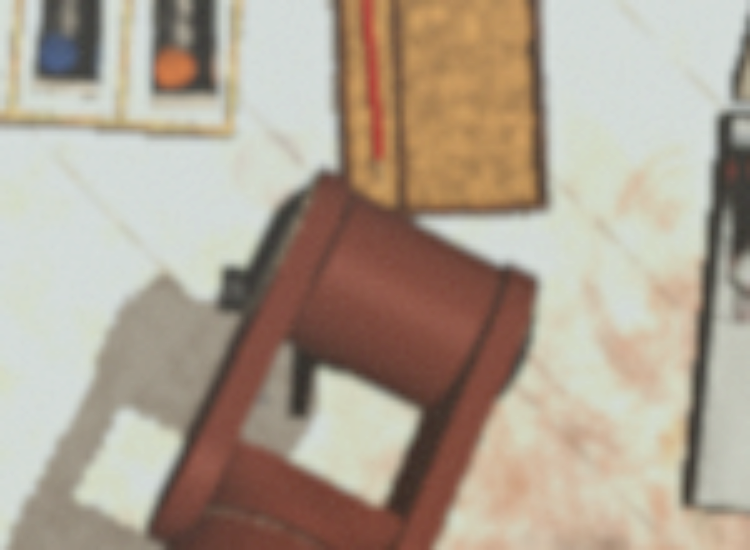

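drive_tool(series=[[[0,0,-0.015],[0,0,0]],[[0,0,-0.03],[0,0,0]],[[0,0,-0.04],[0,0,0]],[[0,0,-0.044],[0,0,0]],[[0,0,-0.046],[0,0,0]],[[0,0,-0.046],[0,0,0]]])

```text
time: 33.15
tool_pos: [0.4366, -0.1268, -0.0283]
tool_rot: [0.0, 0.052, 0.999, -0.0]
contact_force: [-0.5, 0.5, -0.3]
gripper_width: 0.471
```

Run:
```python
from h import *
s=state();print(s["time"],s["tool_pos"],s["tool_rot"],s["contact_force"],s["gripper_width"])
f=grab_frame("scene"); cv2.imwrite("pics/g2.png",cv2.resize(f[160:240,330:430,::-1],None,fx=7,fy=7))
x,y=s["tool_pos"][:2]
for z in (0,.01,.02): print(z,(pj("scene",[[x+.0,y+.023,z],[x-.0,y-.023,z]])-[330,160])*7)
```

```text
33.15 [ 0.43664076 -0.12680153 -0.02832186] [ 2.43688824e-04  5.21890059e-02  9.98637188e-01 -1.20603631e-04] [-0.54878863  0.486103   -0.25100959] 0.47123827689174286
0 [[286.3 371. ]
 [361.2 327.6]]
0.01 [[287.7 345.8]
 [362.6 303.1]]
0.02 [[289.1 319.9]
 [364.7 277.9]]
```

View pics/g2.png

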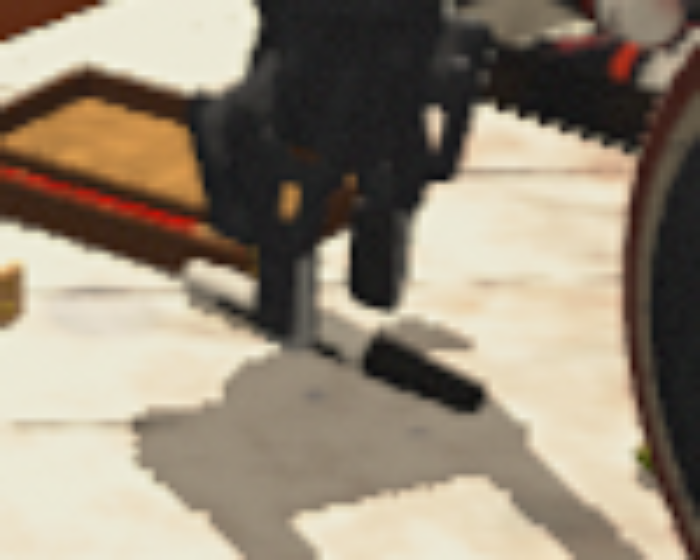

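drive_tool(series=[[[0,0,-0.002],[0,0,0]],[[0,0,-0.002],[0,0,0]],[[0,0,-0.002],[0,0,0]],[[0,0,-0.002],[0,0,0]],[[0,0,-0.002],[0,0,0]],[[0,0,-0.002],[0,0,0]]], fingers=0.95)

```text
time: 33.8
tool_pos: [0.4367, -0.1267, -0.0303]
tool_rot: [0.0, 0.052, 0.999, -0.0]
contact_force: [-0.5, 0.8, 3.9]
gripper_width: 0.136
```

Run:
```python
from h import *
s=state();print(s["time"],s["tool_pos"],s["tool_rot"],s["contact_force"],s["gripper_width"])
f=grab_frame("scene"); cv2.imwrite("pics/g3.png",cv2.resize(f[160:240,330:430,::-1],None,fx=7,fy=7))
```

```text
33.8 [ 0.4366503  -0.12673686 -0.03029156] [ 3.15393733e-04  5.22126517e-02  9.98635937e-01 -6.31380456e-05] [-0.49557546  0.75600156  3.87123858] 0.1358509646204188
```

View pics/g3.png

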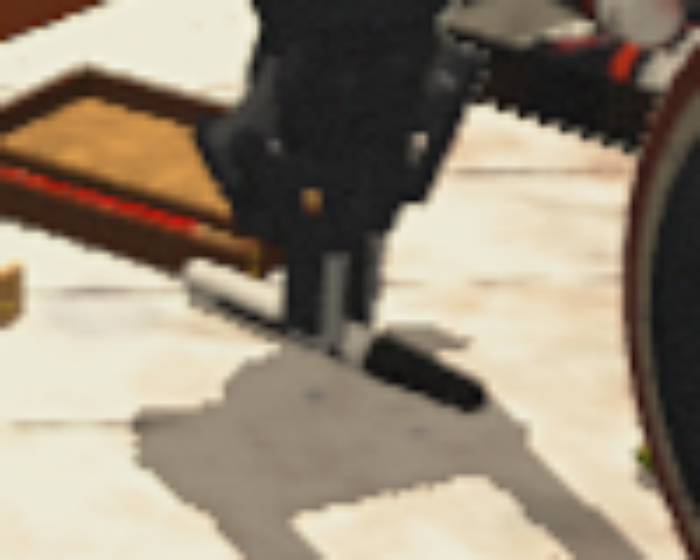

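drive_tool(series=[[[0,0,0.01],[0,0,0]],[[0,0,0.03],[0,0,0]],[[0,0,0.06],[0,0,0]],[[0,0,0.08],[0,0,0]],[[0,0,0.08],[0,0,0]],[[0,0,0.08],[0,0,0]]])

```text
time: 34.45
tool_pos: [0.4362, -0.1267, 0.0492]
tool_rot: [0.0, 0.052, 0.999, -0.0]
contact_force: [-0.2, -0.4, -0.4]
gripper_width: 0.131
```

Run:
```python
from h import *
s=state();print(s["time"],s["tool_pos"],s["tool_rot"],s["contact_force"],s["gripper_width"])
print(unproj("scene",[(356.5,200.5),(399,217.5)],.008))
f=grab_frame("scene"); cv2.imwrite("pics/g4.png",cv2.resize(f[110:230,310:460,::-1],None,fx=5,fy=5))
```

```text
34.45 [ 0.43615064 -0.12668999  0.04917125] [ 1.33346888e-04  5.22471403e-02  9.98634162e-01 -1.68462622e-04] [-0.15238408 -0.40340395 -0.44290449] 0.1314710959140057
[[ 0.4972918  -0.12310046  0.008     ]
 [ 0.36430922 -0.11664648  0.008     ]]
```

View pics/g4.png

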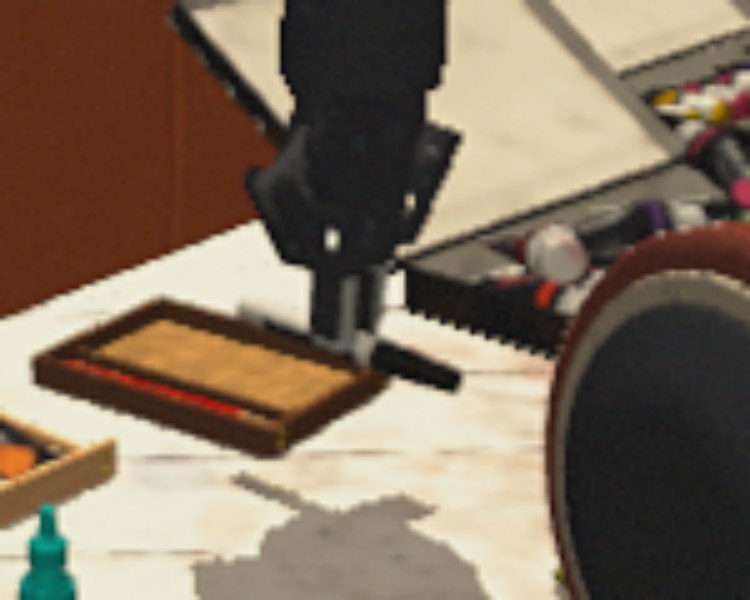

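drive_tool(series=[[[0.03,-0.019,0],[0,0,2]],[[0.065,-0.041,0],[0,0,4.5]],[[0.1,-0.063,0],[0,0,7]],[[0.13,-0.082,0],[0,0,9]],[[0.145,-0.092,0],[0,0,9.5]],[[0.145,-0.092,-0.015],[0,0,9.5]],[[0.145,-0.092,-0.03],[0,0,9.5]],[[0.145,-0.092,-0.03],[0,0,9.5]]])

```text
time: 35.3
tool_pos: [0.5767, -0.2161, 0.0137]
tool_rot: [-0.004, -0.031, 1.0, 0.002]
contact_force: [-0.3, 0.5, -0.7]
gripper_width: 0.134
```

drive_tool(series=[[[0,0,0],[0,0,0]],[[0,0,0],[0,0,0]]])

```text
time: 35.5
tool_pos: [0.5808, -0.2182, 0.0194]
tool_rot: [-0.0, -0.031, 1.0, 0.0]
contact_force: [-0.6, 0.8, -1.0]
gripper_width: 0.135
```

Run:
```python
from h import *
s=state();print(s["time"],s["tool_pos"],s["tool_rot"],s["contact_force"],s["gripper_width"])
f=grab_frame("scene"); cv2.imwrite("pics/g5.png",cv2.resize(f[120:220,310:430,::-1],None,fx=6,fy=6))
f=grab_frame("top"); cv2.imwrite("pics/g5t.png",np.clip(1.5*cv2.resize(f[120:230,330:480,::-1],None,fx=5,fy=5).astype(float),0,255).astype('uint8'))
```

```text
35.5 [ 0.58081447 -0.2182144   0.01938159] [-2.33697202e-05 -3.07470050e-02  9.99527199e-01  7.43268368e-06] [-0.56027671  0.79133415 -0.98594576] 0.13476188257968907
```

View pics/g5.png

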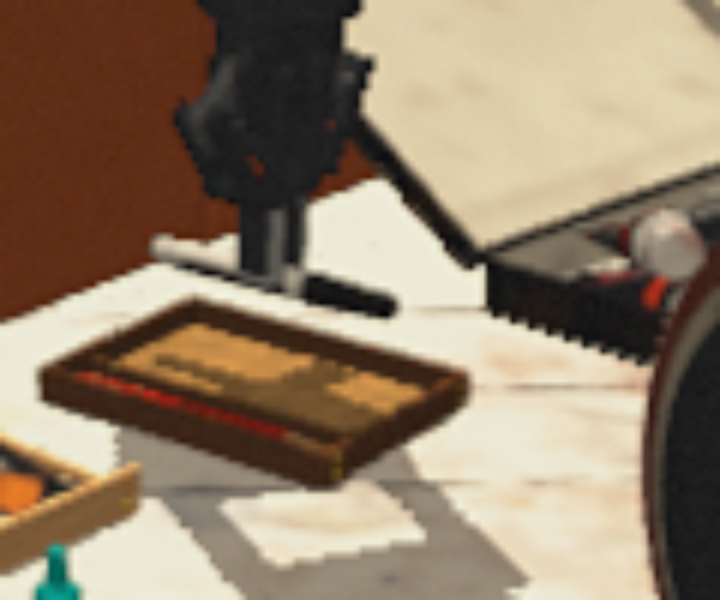

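View pics/g5t.png

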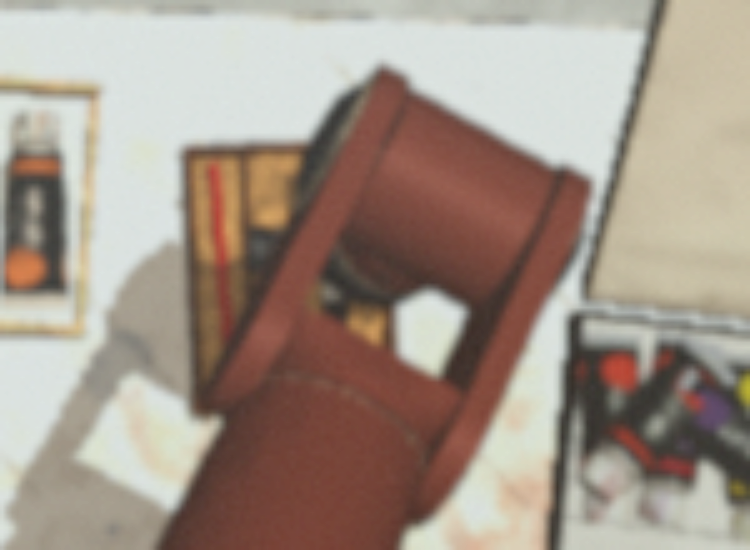

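Run:
```python
from h import *
e=unproj("scene",[(335.8,161.3),(375.8,170.5)],.0577);print(e, e.mean(0))
# tray corners seen in scene crop at z .018
c=unproj("scene",np.array([(40,372),(195,300),(468,378),(335,455)])/6+[310,120],.018);print(c.round(4),c.mean(0))
```

```text
[[ 0.64358209 -0.20915005  0.0577    ]
 [ 0.51300869 -0.22592425  0.0577    ]] [ 0.57829539 -0.21753715  0.0577    ]
[[ 0.6432 -0.1268  0.018 ]
 [ 0.6496 -0.2476  0.018 ]
 [ 0.4896 -0.2549  0.018 ]
 [ 0.484  -0.1448  0.018 ]] [ 0.56659025 -0.19354365  0.018     ]
```

drive_tool(series=[[[-0.003,0,-0.005],[0,0,0]],[[-0.003,0,-0.02],[0,0,0]],[[-0.003,0,-0.033],[0,0,0]],[[-0.003,0,-0.04],[0,0,0]],[[-0.003,0,-0.043],[0,0,0]],[[-0.003,0,-0.044],[0,0,0]],[[-0.003,0,-0.044],[0,0,0]]])

```text
time: 36.3
tool_pos: [0.5785, -0.2188, -0.0246]
tool_rot: [0.0, -0.031, 1.0, -0.0]
contact_force: [-0.3, -0.3, -1.2]
gripper_width: 0.133
```

drive_tool(series=[[[0,0,-0.001],[0,0,0]],[[0,0,-0.002],[0,0,0]],[[0,0,-0.002],[0,0,0]]])

```text
time: 36.6
tool_pos: [0.5788, -0.2189, -0.0262]
tool_rot: [0.001, -0.031, 1.0, -0.0]
contact_force: [0.5, 0.4, 1.5]
gripper_width: 0.135
```

Run:
```python
from h import *
s=state();print(s["time"],s["tool_pos"],s["tool_rot"],s["contact_force"],s["gripper_width"])
f=grab_frame("scene"); cv2.imwrite("pics/g6.png",cv2.resize(f[120:220,310:430,::-1],None,fx=6,fy=6))
```

```text
36.6 [ 0.57878129 -0.21894169 -0.02615567] [ 5.17353969e-04 -3.06121212e-02  9.99531162e-01 -2.95393628e-04] [0.46275887 0.38065052 1.53628853] 0.13460420533804957
```

View pics/g6.png

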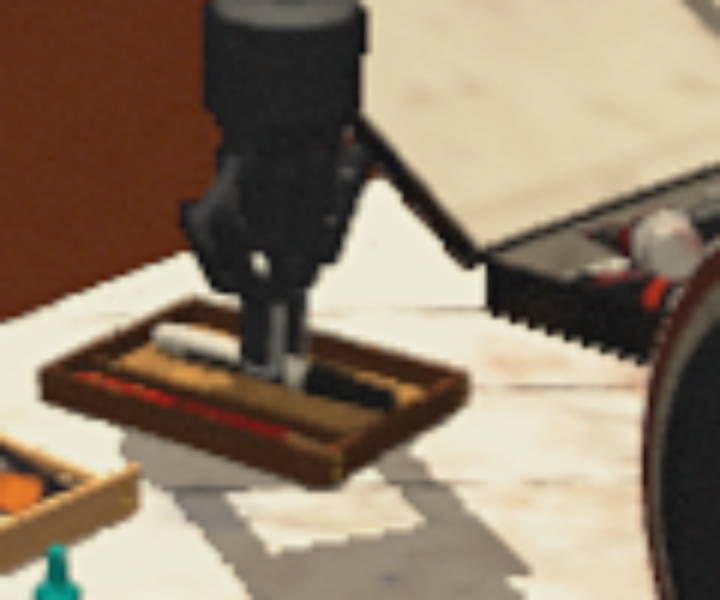

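drive_tool(series=[[[0,0,-0.001],[0,0,0]],[[0,0,-0.001],[0,0,0]]])

```text
time: 36.85
tool_pos: [0.5788, -0.219, -0.0262]
tool_rot: [0.0, -0.031, 1.0, -0.0]
contact_force: [-2.5, 1.6, 7.0]
gripper_width: 0.134
```

drive_tool(series=[[[0,0,0],[0,0,0]],[[0,0,0],[0,0,0]],[[0,0,0],[0,0,0]],[[0,0,0.01],[0,0,0]],[[0,0,0.03],[0,0,0]],[[0,0,0.06],[0,0,0]],[[0,0,0.1],[0,0,0]],[[0,0,0.13],[0,0,0]]], fingers=0.35)

```text
time: 37.65
tool_pos: [0.579, -0.219, 0.1054]
tool_rot: [0.001, -0.031, 1.0, -0.001]
contact_force: [0.3, -0.3, 0.7]
gripper_width: 0.325
```

drive_tool(series=[[[-0.05,-0.05,0.03],[0,0,0]],[[-0.1,-0.09,0.05],[0,0,0]],[[-0.15,-0.13,0.05],[0,0,0]],[[-0.18,-0.17,0.05],[0,0,0]],[[-0.2,-0.2,0.05],[0,0,0]],[[-0.2,-0.2,0.05],[0,0,0]],[[-0.2,-0.2,0.05],[0,0,0]],[[-0.2,-0.2,0.05],[0,0,0]]])

```text
time: 38.45
tool_pos: [0.3779, -0.4191, 0.1528]
tool_rot: [0.0, -0.03, 1.0, -0.0]
contact_force: [-0.8, 0.8, -0.3]
gripper_width: 0.322
```

Run:
```python
from h import *
s=state();print(s["time"],s["tool_pos"],s["tool_rot"],s["contact_force"],s["gripper_width"])
f=grab_frame("scene"); cv2.imwrite("pics/k1.png",cv2.resize(f[150:330,140:410,::-1],None,fx=2.9,fy=2.9,interpolation=cv2.INTER_CUBIC))
f=grab_frame("top"); cv2.imwrite("pics/k1t.png",np.clip(1.5*cv2.resize(f[120:280,190:440,::-1],None,fx=3.2,fy=3.2,interpolation=cv2.INTER_CUBIC).astype(float),0,255).astype('uint8'))
```

```text
38.45 [ 0.37785871 -0.41912511  0.15283397] [ 3.37249173e-04 -2.96193994e-02  9.99561192e-01 -4.05963813e-05] [-0.81201463  0.83222351 -0.29100615] 0.3223186491011885
```

View pics/k1.png

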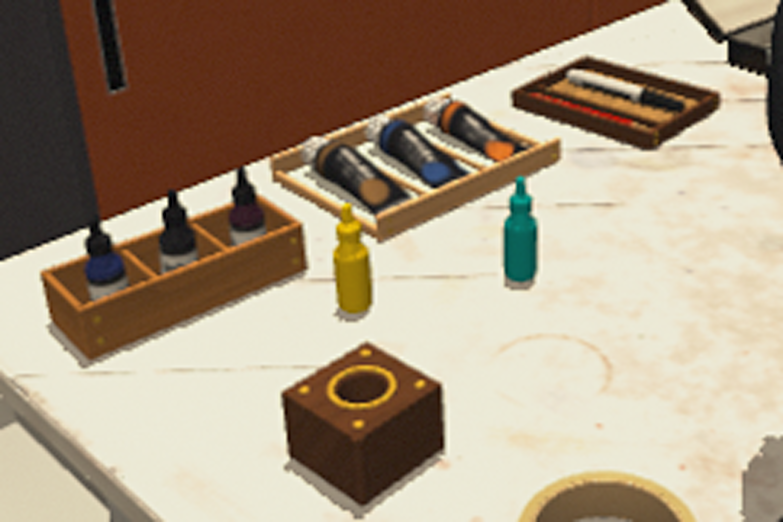

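View pics/k1t.png

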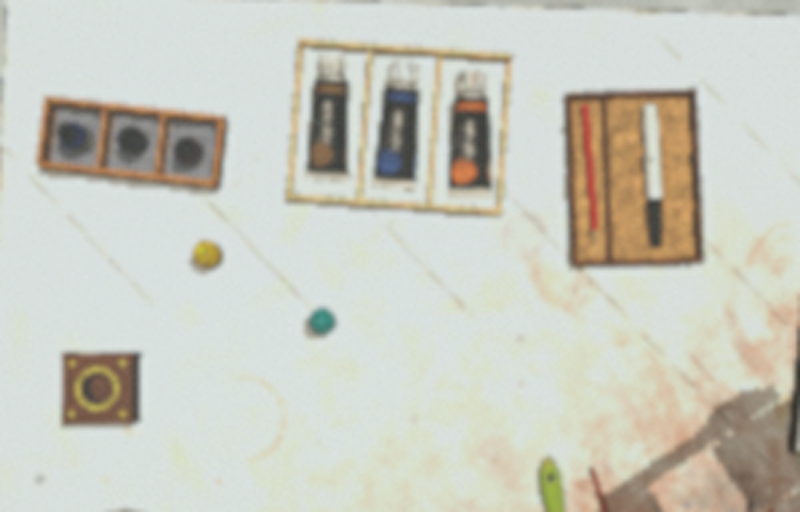

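```bash
python3 -c "
from plant import *
print(job_done())"
```

```text
the job is handed in; nothing more can be done
None
```

All five things are in their trays, and I handed the job in at about 38.5 s of the 128 s allowed.

- **Ink bottles:** I drew the blue ink straight up out of its well and stood it in the ink tray's +54 mm cell. The plum ink stands in the −54 mm cell. Both stayed upright in every picture.
- **Tubes and marker:** The blue tube lies in the tube tray's middle bay and the orange one in the −68 mm bay, caps towards +x like the ochre tube. The white marker lies along the empty pen bay.
- **Last checks:** The last scene and top pictures show every item inside its compartment. The black ink, ochre tube, red pencil, stand and the yellow and turquoise look-alikes look unmoved. The arm is clear of everything with contact force near zero. The highest contact force I read during the work was about 8 N.
- **Disagreement:** In the pictures the fingertips sat 35–40 mm higher than the reported TCP height. I set every grasp height from the pictures and the contact force instead. Because of this, the first closing on the blue ink caught only its cap, so I reopened and gripped lower on the body before lifting.
- **Less certain steps:** The scene camera's view of the orange tube was blocked when I picked it up, so I went by the measured position. Its grip width and the later pictures confirmed the hold.

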